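# Restock the column-service tray

### The arm

A 6-joint arm with a two-finger parallel gripper is mounted at the origin on a cart in front of the work surface, level with it; the furniture and walls round the work are solid. World frame = base frame: x ahead of the robot, y to its left, z up, the work surface at z = 0. Lengths are in m, angles in rad, forces in N, time in s.
With the tool pointing down it reaches from about 0.35 to 0.975 m from the base axis. Payload 4.9 kg.
Tool frame: the origin (TCP) lies at the centre of the arm's flange, where the gripper is bolted on; the fingertips stand 173 mm ahead of it and the grasp point (between the pads) lies 155 mm ahead of it (ctrl.finger_overhang is the distance from the TCP to the fingertips, in m); z points along the fingers, y is the direction in which the jaws open and shut (so a half turn about z gives the same grasp; the last joint's range is limited). The gripper opens to 85 mm and grips with 20 to 120 N. Pads are 22 mm wide; open, the fingers measure 114 mm over their backs; the gripper's body (76 mm by 85 mm) begins 54 mm behind the grasp point. The pads swing forward as they close: fully open they stand 13 mm farther back than shut.
Start: joints at [1.165, 0.053, 1.613, -0, 1.476, -0.119], TCP at [0.177, 0.599, 0.405] pointing down, gripper open.
Joint ranges: [-3.01, 3.01], [-1.01, 2.22], [0.06, 2.58], [-1.02, 4.17], [0.09, 2.62], [-3.14, 3.14]. Speed limits (rad/s): [2.57, 2.57, 3.14, 3.14, 3.14, 3.14].

### API

Orientations are given as a rotation vector (axis times angle).
In Python, from station import ctrl, eyes, spotter gives the robot as it stands.
- The arm moves only by the shell command python3 -m crank 'ROWS' [FORCE]. ROWS is JSON, a list of rows, each a list of 7 numbers: the turn, a rotation vector about the tool's x, y, z in rad, then the shift along the tool's x, y, z in mm, then the closure, from -1 (fully open) to 1 (shut). A call has 1 to 8 rows; each row shifts and turns the pose as measured when the row begins, along the tool's axes as they then stand; what a row does not reach is not made up. A row lasts 1/12 s, in which the tool goes at most 41.7 mm and 7.16 degrees, less where a joint would pass 70% of its speed; a pose out of reach is approached as far as the arm can. A call is refused whole if a number of a shift passes 41.7 or a number of a turn 0.125, either way. A call with a gripper value outside its range is refused whole. The fingers move at their own pace and stop on an object; FORCE is the grip in N (left out, the last holds). Time passes only in rows, so rows that do not move let the fingers close. It gives the time, the measured TCP pose, the force and the opening at its end, in the units of the state.
- ctrl.get_obs(): the state, without advancing time (a new reading comes with each control period).
- eyes.get_image(name): name is "side" or "top"; returns a dict with "image" (384x512x3 uint8, red, green, blue), "vertical_fov" (degrees; the focal length in pixels is half the picture's height over the tangent of half this angle, whatever the lens; pixels are square), "cx", "cy" (the principal point, pixels), "rvec" (rotation vector, rad) and "tvec" (3), from world to camera coordinates, as OpenCV has them. Camera axes: x right, y down, z forward; pixel columns grow to the right and rows downward; lengths in m; the calibration is good to about 2 mm. A picture is of the moment at which its call begins. There is no depth.
- ctrl.finish_job(): hands the job in, once; it reports no verdict.
Trained networks look in a picture, given as the dict that the camera call returned (one of the last four; its "shot" number tells which), for a name from the list of things; names that differ only in an ending like _2 or _b are one class to them, and where a whole thing is asked for, a point or a joint stands for the part that bears it (a point fixed in the world has none). Each returns a list of dicts, best first, with "confidence" (0 to 1); they miss things now and then, are a little off and sometimes report something else, mostly with a low value. They report only what shows in the picture. A call takes as long as a camera call. They do not tell look-alikes from the thing itself.
- spotter.look_for(query, picture): "centre" ([x, y, z] in m, in world coordinates, good to about 4 mm: the middle of the surface that is visible of it).
- spotter.outline_of(query, picture): "region" (384x512 bool, what is visible of it).
- spotter.mark_of(query, picture): "centre" ([x, y, z] in m, in world coordinates, good to about 4 mm: a listed point, or the origin of a listed thing).
The state is a dict: "t": time; "q": joint angles; "dq": joint speeds; "effort": joint torques, N m; "tool_pos": TCP position; "tool_rot": TCP orientation; "contact_force": force on the tool from outside, world axes, zero at the start; "wrist_torque": the same for the moment, N m; "opening": finger opening in m.
Only numpy, scipy, OpenCV 4.12 (cv2) and the standard library are available. Lean on these libraries where they do the work, as an engineer would, in place of code of your own. Each camera call takes 0.05 s, during which the arm holds its last target.

### The job

Restock the service tray for the next column change: take the things lying to its left and behind it, and put the black-capped vial, the roll of seal tape, the clear box of ferrules and the straight brass union each into the nest shaped for it, seated flat on the nest's floor, with the union lying along its slot. Keep the vial upright, and leave the bent brass fitting and the clamp ring where they lie.

Things in the scene. Friction and masses are not known exactly. Their poses are not given: they have to be found in the camera images.
- vial: Small upright screw-cap glass vial with a black cap, 23 mm across, 46 mm tall. Origin: centre of its foot, z up. Grasp the glass, 15 to 30 mm up.
- seal_tape: Roll of thread seal tape lying flat near the tray, blue rims, 50 mm across, 14 mm high. Origin: centre of its underside, z up. Grasp across the rims.
- ferrule_box: Clear closed box of small brass ferrules, 48 (x) x 66 (y) x 20 mm, lid fixed shut. Origin: centre of its underside, z up. Grasp across the 48 mm.
- union: Straight brass tube union lying flat, 12 mm wide (x), 49 mm long (y), 11 mm high. Origin: middle of its underside; hexagons and weight lie between y = -24 and +13 mm: grasp across x at about y = -5 mm.
- nest_vial: Moulded grey plastic nest, 68 (x) x 84 (y) x 18 mm, one of four of the same size side by side in the low aluminium tray, fixed; its place in the tray changes. Origin: centre of its underside, z up. Narrow round well 32 mm across in its middle, 12 mm deep (floor 6 mm above the origin). Beyond the tray's far right corner a thin rigid gas line rises from the bench.
- nest_tape: Moulded grey plastic nest, 68 (x) x 84 (y) x 18 mm, one of four of the same size side by side in the low aluminium tray, fixed; its place in the tray changes. Origin: centre of its underside, z up. Wide round recess 58 mm across in its middle, 6 mm deep (floor 12 mm above the origin).
- nest_box: Moulded grey plastic nest, 68 (x) x 84 (y) x 18 mm, one of four of the same size side by side in the low aluminium tray, fixed; its place in the tray changes. Origin: centre of its underside, z up. Rectangular recess 56 (x) x 74 (y) mm in its middle, 8 mm deep (floor 10 mm above the origin).
- nest_union: Moulded grey plastic nest, 68 (x) x 84 (y) x 18 mm, one of four of the same size side by side in the low aluminium tray, fixed; its place in the tray changes. Origin: centre of its underside, z up. Cross-shaped recess, 8 mm deep (floor 10 mm above the origin): a slot 24 (x) x 60 (y) mm for the union, crossed in its middle by a finger scoop 60 (x) x 30 (y) mm.
- elbow: Bystander, stays where it is: brass fitting with a bent steel tube end, 28 x 72 x 12 mm, lying on the bench. Origin: middle of its underside.
- clamp_ring: Bystander, stays where it is: open steel clamp ring with green gasket and a side screw, 44 x 60 x 12 mm, lying on the bench. Origin: near its middle, on its underside.
Mind the look-alikes: they are no part of the job. Of the things that look like the vial, the smaller one is meant. What is shaped like the ferrule_box but turquoise is not meant.

How it is judged:
By the outcome, as a careful person would: the job done as asked, in the order asked, and still so for the second after the job is handed in, with the robot touching nothing.
It also fails if it takes over 104 s, if anything falls off the work surface, if the arm or the gripper's body presses on something with over 40 N, if the wrist force passes 120 N, or if a joint passes its speed limit or range.

## Working session

There is one attempt and no reset: what is moved stays moved. The work goes in short steps, Python scripts to look and compute and a shell command to move; the robot and the scene stay as the last step left them, time stands still between calls to the robot, and variables do not carry over. Pictures are saved under pics/ and viewed, and the job is handed in when it is done.

```bash
ls; mkdir -p pics; python3 - <<'E'
from station import ctrl, eyes, spotter
import cv2
o=ctrl.get_obs();print(o)
for n in("top","side"):
    p=eyes.get_image(n);cv2.imwrite(f"pics/{n}0.png",p["image"][:,:,::-1])
    print(n,p["vertical_fov"],p["cx"],p["cy"],p["rvec"],p["tvec"],p.keys())
    for q in "vial seal_tape ferrule_box union nest_vial nest_tape nest_box nest_union elbow clamp_ring".split():
        print(q,[( [round(float(v),3) for v in r["centre"]],round(r["confidence"],2)) for r in spotter.mark_of(q,p)])
E
```

```text
pics
{'t': 0.0, 'q': array([ 1.16503026e+00,  5.33172865e-02,  1.61431039e+00,  5.41809817e-06,
        1.47598697e+00, -1.19015709e-01]), 'dq': array([-1.98091922e-04, -1.46106724e-03, -1.32815108e-03, -9.72506879e-05,
       -3.83040957e-04,  3.16052098e-04]), 'effort': array([-2.10540944e-03, -3.93676364e+01, -3.70172346e+01, -1.84376822e-04,
        7.01161829e-03,  7.47209356e-06]), 'tool_pos': array([0.17667094, 0.59922031, 0.4034774 ]), 'tool_rot': array([-4.48809704e-01, -3.10883209e+00,  3.06470510e-03]), 'contact_force': array([-0.49016419, -0.43180994, -0.17545616]), 'wrist_torque': array([-0.01151356,  0.02691292, -0.05741274]), 'opening': 0.08531332905835556}
top 51.66862903617138 254.55737824715132 189.329211686663 [ 2.15843168 -2.13324626  0.1305469 ] [0.40809438 0.51074391 0.85771803] dict_keys(['image', 'vertical_fov', 'cx', 'cy', 'rvec', 'tvec', 'shot'])
vial [([0.467, 0.456, -0.003], 0.64), ([0.512, 0.272, -0.003], 0.49)]
seal_tape [([0.538, 0.46, -0.004], 0.78)]
ferrule_box [([0.409, 0.537, 0.006], 0.91), ([0.721, 0.19, -0.001], 0.72), ([0.383, 0.426, 0.014], 0.23
[... 452 characters left out ...]
67] dict_keys(['image', 'vertical_fov', 'cx', 'cy', 'rvec', 'tvec', 'shot'])
vial [([0.516, 0.272, -0.002], 0.71), ([0.468, 0.456, -0.004], 0.54)]
seal_tape [([0.537, 0.462, -0.0], 0.7)]
ferrule_box [([0.727, 0.19, -0.003], 0.69), ([0.407, 0.537, 0.001], 0.68), ([0.311, 0.427, 0.013], 0.43)]
union [([0.495, 0.528, 0.0], 0.49), ([0.471, 0.606, -0.003], 0.41)]
nest_vial [([0.311, 0.43, 0.015], 0.9)]
nest_tape [([0.384, 0.427, 0.014], 0.94)]
nest_box [([0.38, 0.343, 0.011], 0.57), ([0.467, 0.455, -0.002], 0.52), ([0.569, 0.543, -0.0], 0.41)]
nest_union [([0.312, 0.34, 0.007], 0.77), ([0.383, 0.344, 0.012], 0.74)]
elbow [([0.571, 0.542, -0.003], 0.54)]
clamp_ring [([0.473, 0.604, -0.004], 0.81)]
```

View pics/top0.png

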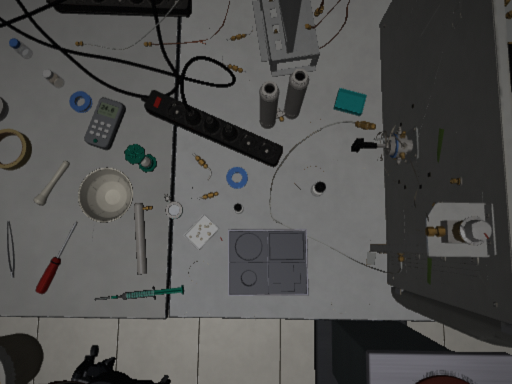

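View pics/side0.png

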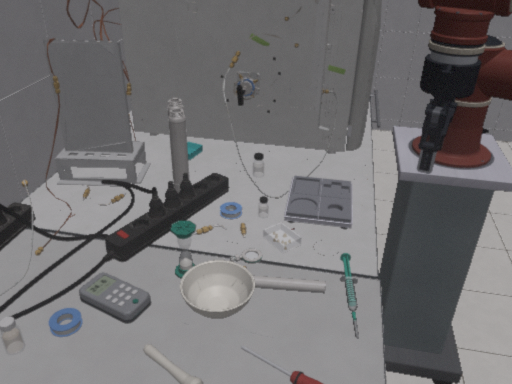

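```bash
cat > h.py <<'E'
import numpy as np, cv2
from station import ctrl, eyes, spotter
from scipy.spatial.transform import Rotation as R
def K(p):
    f=p["image"].shape[0]/2/np.tan(np.radians(p["vertical_fov"])/2)
    return np.array([[f,0,p["cx"]],[0,f,p["cy"]],[0,0,1.]])
def proj(p,X):
    return cv2.projectPoints(np.asarray(X,float).reshape(-1,3),np.array(p["rvec"]),np.array(p["tvec"]),K(p),None)[0].reshape(-1,2)
def back(p,uv,z):
    Rm=R.from_rotvec(p["rvec"]).as_matrix();c=-Rm.T@np.array(p["tvec"])
    uv=np.asarray(uv,float).reshape(-1,2)
    d=(np.linalg.inv(K(p))@np.c_[uv,np.ones(len(uv))].T).T@Rm
    return c+d*((z-c[2])/d[:,2])[:,None]
def crop(p,x0,y0,x1,y1,s,fn):
    im=p["image"][y0:y1,x0:x1,::-1]
    cv2.imwrite(fn,cv2.resize(im,None,fx=s,fy=s,interpolation=cv2.INTER_CUBIC))
E
python3 - <<'E'
from h import *
import pickle
for n,b in(("top",(120,130,340,310)),("side",(160,130,370,290))):
    p=eyes.get_image(n);pickle.dump(p,open(n+".pkl","wb"))
    b2=b
    crop(p,*b,3.6,f"pics/{n}1.png")
    if n=="top":
        for q in("vial","seal_tape","ferrule_box","union","elbow","clamp_ring"):
            for r in spotter.outline_of(q,p):
                if r["confidence"]<.3: continue
                m=r["region"].astype(np.uint8); ys,xs=np.nonzero(m)
                if len(xs)<4: continue
                rr=cv2.minAreaRect(np.c_[xs,ys].astype(np.float32)); print(q,round(r["confidence"],2),len(xs),rr,back(p,rr[0],0.01).round(4))
E
```

```text
vial 0.67 95 ((238.0, 208.0), (10.0, 10.0), 90.0) [[0.4656 0.4521 0.01  ]]
vial 0.54 175 ((317.5000305175781, 188.50001525878906), (12.727920532226562, 15.55634880065918), 45.0) [[0.5131 0.2684 0.01  ]]
seal_tape 0.81 303 ((236.5, 178.5), (21.0, 21.0), 90.0) [[0.5346 0.4569 0.01  ]]
ferrule_box 0.8 639 ((349.77850341796875, 101.94171905517578), (29.164928436279297, 22.5990047454834), 14.743562698364258) [[0.7226 0.1897 0.01  ]]
ferrule_box 0.77 659 ((201.00003051757812, 231.50003051757812), (21.920310974121094, 30.405588150024414), 45.0) [[0.4106 0.5361 0.01  ]]
union 0.66 1258 ((248.08961486816406, 277.56134033203125), (32.664791107177734, 39.39756393432617), 87.51044464111328) [[0.3085 0.4265 0.01  ]]
elbow 0.63 77 ((201.00001525878906, 161.5), (16.26345443725586, 4.949747085571289), 45.0) [[0.5742 0.5411 0.01  ]]
clamp_ring 0.72 283 ((173.30963134765625, 205.83502197265625), (24.793973922729492, 17.1705379486084), 85.91438293457031) [[0.4689 0.6022 0.01  ]]
```

View pics/top1.png

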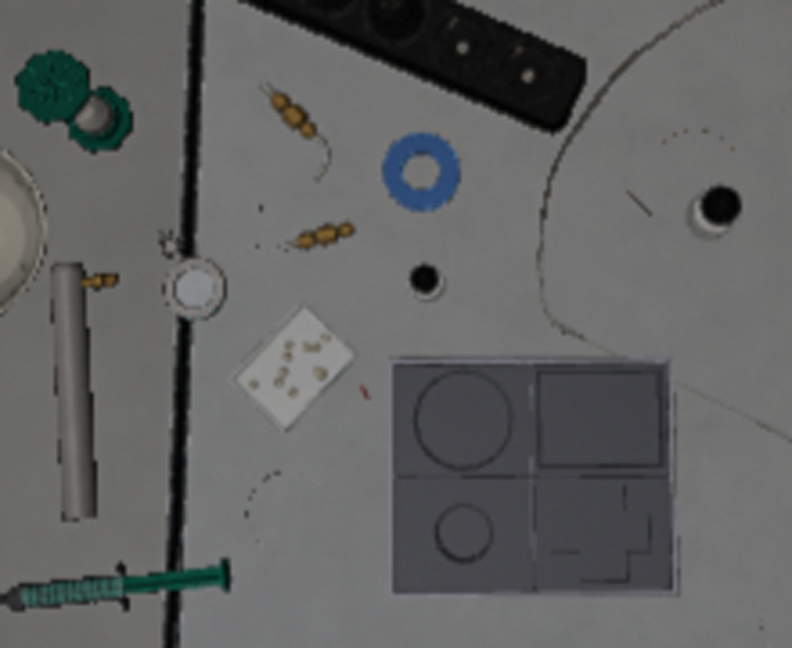

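View pics/side1.png

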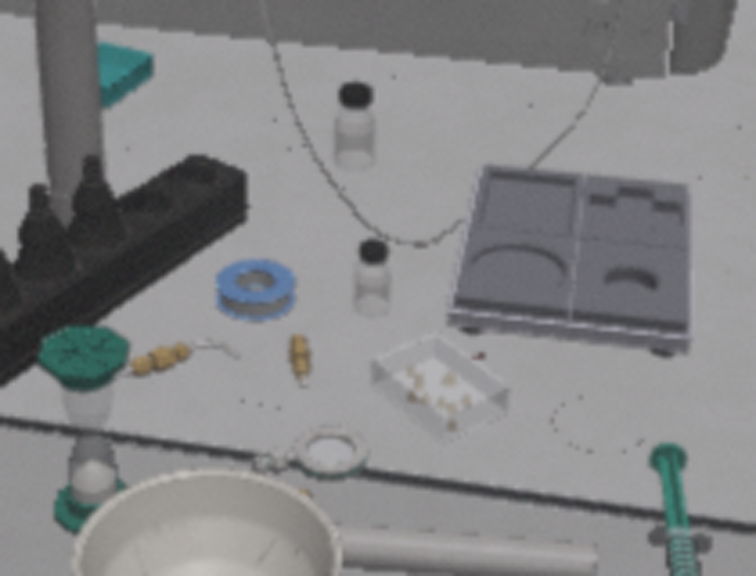

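```bash
python3 - <<'E'
from h import *
import pickle
t=pickle.load(open("top.pkl","rb"));s=pickle.load(open("side.pkl","rb"))
for uv in [(345,124),(320,130),(300,142),(284,158),(274,178),(271,195),(271,210),(275,220),(285,225),(297,229),(320,240),(345,251),(387,270)]:
    print(uv,[(z,back(t,uv,z)[0,:2].round(3).tolist(),proj(s,back(t,uv,z))[0].round(0).tolist()) for z in(0,.02,.05,.1,.2,.3)])
for n,p in(("top",t),("side",s)):
    print(n,-R.from_rotvec(p["rvec"]).as_matrix().T@p["tvec"])
crop(s,200,20,400,220,3,"pics/side2.png");crop(t,250,100,410,290,3.1,"pics/top2.png")
E
```

```text
(345, 124) [(0, [0.671, 0.2], [206.0, 157.0]), (0.02, [0.665, 0.204], [208.0, 151.0]), (0.05, [0.656, 0.211], [210.0, 142.0]), (0.1, [0.64, 0.222], [214.0, 127.0]), (0.2, [0.609, 0.244], [223.0, 94.0]), (0.3, [0.579, 0.265], [233.0, 56.0])]
(320, 130) [(0, [0.656, 0.26], [206.0, 167.0]), (0.02, [0.65, 0.263], [207.0, 161.0]), (0.05, [0.641, 0.267], [210.0, 152.0]), (0.1, [0.627, 0.275], [214.0, 136.0]), (0.2, [0.597, 0.291], [223.0, 101.0]), (0.3, [0.568, 0.306], [233.0, 61.0])]
(300, 142) [(0, [0.626, 0.308], [212.0, 177.0]), (0.02, [0.621, 0.31], [213.0, 170.0]), (0.05, [0.613, 0.313], [215.0, 161.0]), (0.1, [0.6, 0.318], [220.0, 144.0]), (0.2, [0.574, 0.328], [229.0, 107.0]), (0.3, [0.548, 0.338], [239.0, 65.0])]
(284, 158) [(0, [0.587, 0.346], [223.0, 186.0]), (0.02, [0.582, 0.347], [224.0, 179.0]), (0.05, [0.576, 0.349], [226.0, 169.0]), (0.1, [0.565, 0.352], [230.0, 151.0]), (0.2, [0.543, 0.358], [239.0, 113.0]), (0.3, [0.522, 0.364], [248.0, 69.0])]
(274, 178) [(0, [0.538, 0.369], [240.0, 193.0]), (0.02, [0.535, 0.37], [241.0, 186.0]), (0.05, [0.53, 0.371], [243.0, 175.0]), (0
[... 1445 characters left out ...]
, [305.0, 162.0]), (0.1, [0.394, 0.277], [306.0, 145.0]), (0.2, [0.393, 0.292], [309.0, 108.0]), (0.3, [0.392, 0.308], [313.0, 66.0])]
(345, 251) [(0, [0.37, 0.205], [315.0, 169.0]), (0.02, [0.371, 0.209], [315.0, 163.0]), (0.05, [0.371, 0.216], [316.0, 154.0]), (0.1, [0.372, 0.227], [317.0, 138.0]), (0.2, [0.374, 0.248], [319.0, 102.0]), (0.3, [0.375, 0.269], [322.0, 62.0])]
(387, 270) [(0, [0.329, 0.111], [333.0, 156.0]), (0.02, [0.33, 0.117], [333.0, 150.0]), (0.05, [0.332, 0.126], [333.0, 141.0]), (0.1, [0.335, 0.142], [334.0, 126.0]), (0.2, [0.341, 0.174], [335.0, 93.0]), (0.3, [0.347, 0.205], [336.0, 56.0])]
top [0.3861706  0.40188862 0.9232759 ]
side [0.32583419 1.30699773 0.57513103]
```

View pics/side2.png

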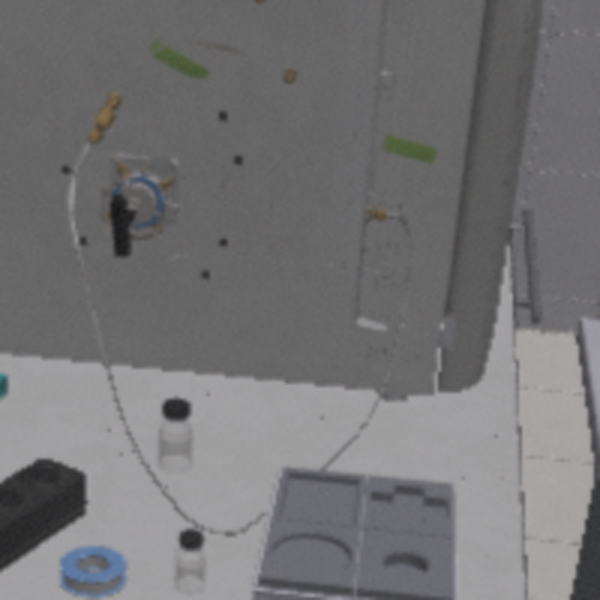

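View pics/top2.png

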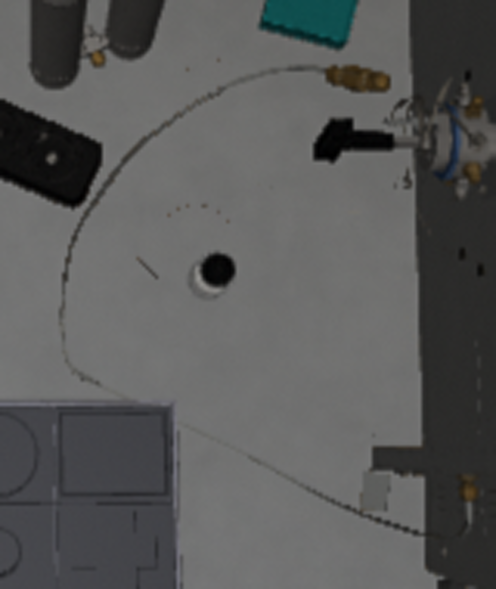

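```bash
cat > fit.py <<'E'
from h import *
import pickle
from scipy.optimize import minimize
def cyl(r,h,n=40,r2=None,h0=0):
    a=np.linspace(0,2*np.pi,n,endpoint=False)
    return np.array([[r*np.cos(x),r*np.sin(x),z] for z in(h0,h) for x in a])
def boxp(x0,x1,y0,y1,h): return np.array([[x,y,z] for x in(x0,x1) for y in(y0,y1) for z in(0,h)])
M={"vial":cyl(.0115,.046),"seal_tape":cyl(.025,.014),"ferrule_box":boxp(-.024,.024,-.033,.033,.02),"union":boxp(-.006,.006,-.0245,.0245,.011)}
S=8
def place(P,x,y,th,z=0):
    c,s=np.cos(th),np.sin(th); return np.c_[c*P[:,0]-s*P[:,1]+x,s*P[:,0]+c*P[:,1]+y,P[:,2]+z]
def hullmask(p,P):
    uv=proj(p,P); h=cv2.convexHull(uv.astype(np.float32)).reshape(-1,2)
    # area-sampled soft mask on bbox
    return h
def soft(h,box):
    x0,y0,x1,y1=box
    m=np.zeros(((y1-y0)*S,(x1-x0)*S),np.uint8)
    q=((h+0.5-[x0,y0])*S-.5)
    cv2.fillPoly(m,[np.round(q*16).astype(np.int32)],1,shift=4)
    return cv2.resize(m.astype(np.float32),(x1-x0,y1-y0),interpolation=cv2.INTER_AREA)
def fit(name,views,x,y,th,rot):
    P=M[name]
    def cost(v):
        c=0
        for p,m,b in views:
            x0,y0,x1,y1=b
            s=soft(hullmask(p,place(P,v[0]/1000,v[1]/1000,v[2]/30 if rot else 0)),b)
            c+=np.abs(s-m[y0:y1,x0:x1]).sum()/m.sum()
        return c
    v0=[x*1000,y*1000,th*30] if rot else [x*1000,y*1000]
    r=minimize(cost,v0,method="Nelder-Mead",options=dict(initial_simplex=np.array([v0]+[[a+(4 if i==j else 0) for j,a in enumerate(v0)] for i in range(len(v0))]),maxiter=150))
    return r
E
python3 - <<'E'
from fit import *
P={n:eyes.get_image(n) for n in("top","side")}
for n in P: pickle.dump(P[n],open(n+".pkl","wb"))
init={"vial":(.467,.456,0,0),"seal_tape":(.5375,.461,0,0),"ferrule_box":(.408,.537,.785,1),"union":(.498,.527,.22,1)}
out={}
for q,(x,y,th,rot) in init.items():
    V={}
    for n,p in P.items():
        best=None
        rs=spotter.outline_of(q,p)
        for r in rs:
            m=r["region"]; 
            if m.sum()<5: continue
            ys,xs=np.nonzero(m); e=proj(p,[x,y,.01])[0]
            d=np.hypot(xs.mean()-e[0],ys.mean()-e[1])
            if d<8 and best is None: best=m
        if best is not None:
            ys,xs=np.nonzero(best);V[n]=(p,best.astype(float),(xs.min()-12,ys.min()-12,xs.max()+13,ys.max()+13))
    for k in (["top"],["side"],["top","side"]):
        vs=[V[n] for n in k if n in V]
        if len(vs)<len(k): print(q,k,"no outline");continue
        r=fit(q,vs,x,y,th,rot);a=r.x
        print(q,k,a[:2].round(1),(np.degrees(a[2]/30).round(1) if rot else ""),round(r.fun,2))
E
```

```text
vial ['top'] [463.8 452.9]  0.12
vial ['side'] [464.9 453.9]  0.23
vial ['top', 'side'] [464.3 453.2]  0.36
seal_tape ['top'] [537.7 456.8]  0.34
seal_tape ['side'] [538.8 458.3]  0.06
seal_tape ['top', 'side'] [538.1 457.1]  0.42
ferrule_box ['top'] [410.4 535.2] 47.7 0.06
ferrule_box ['side'] [411.7 537.3] 46.5 0.06
ferrule_box ['top', 'side'] [410.8 536.3] 47.1 0.14
union ['top'] no outline
union ['side'] no outline
union ['top', 'side'] no outline
```

```bash
cat > ov.py <<'E'
from fit import *
def nestpolys(q,x,y,th,z):
    L=[boxp(-.034,.034,-.042,.042,0)[[0,2,6,4]]+[0,0,.018]]
    def rect(a,b,zz): return np.array([[-a,-b,zz],[a,-b,zz],[a,b,zz],[-a,b,zz]])
    if q=="nest_vial": L+=[cyl(.016,.018)[40:]]
    if q=="nest_tape": L+=[cyl(.029,.018)[40:]]
    if q=="nest_box": L+=[rect(.028,.037,.018)]
    if q=="nest_union": L+=[rect(.012,.030,.018),rect(.030,.015,.018)]
    return [place(a,x,y,th,z) for a in L]
def draw(p,polys,b,s,fn,col=(0,255,255)):
    x0,y0,x1,y1=b
    im=cv2.resize(np.ascontiguousarray(p["image"][y0:y1,x0:x1,::-1]),None,fx=s,fy=s,interpolation=cv2.INTER_CUBIC)
    im=cv2.convertScaleAbs(im,alpha=1.7)
    for a in polys:
        uv=((proj(p,a)+.5-[x0,y0])*s-.5)
        cv2.polylines(im,[np.round(uv*16).astype(np.int32)],True,col,1,cv2.LINE_AA,shift=4)
    cv2.imwrite(fn,im)
E
python3 - <<'E'
from ov import *
N={"nest_vial":(.3115,.428),"nest_tape":(.3815,.428),"nest_box":(.3815,.3415),"nest_union":(.3115,.3415)}
polys=[]
for q,(x,y) in N.items(): polys+=nestpolys(q,x,y,0,.012)
for q,v in {"vial":(.464,.453,0),"seal_tape":(.538,.457,0),"ferrule_box":(.411,.536,.822)}.items():
    a=M[q]
    if len(a)==8:
        for zz in (0,1): polys.append(place(a[[zz,2+zz,6+zz,4+zz]],*v))
    else: polys+= [place(a[:40],*v),place(a[40:],*v)]
for z in (0,.011): polys.append(place(boxp(-.006,.006,-.0245,.0245,0)[[0,2,6,4]],.498,.527,.22,z))
t=pickle.load(open("top.pkl","rb"));s=pickle.load(open("side.pkl","rb"))
draw(t,polys,(180,160,320,300),5.5,"pics/ot.png".replace("ot","ot0"))
draw(s,polys,(215,160,365,270),5,"pics/os0.png")
draw(t,[],(180,145,260,215),9,"pics/ot1.png")
E
python3 -c "
import cv2
im=cv2.imread('pics/ot0.png');print(im.shape);cv2.imwrite('pics/ot0s.png',im[:600] if im.shape[0]<=600 else cv2.resize(im,(600,600)))"
```

```text
(770, 770, 3)
```

View pics/ot0s.png

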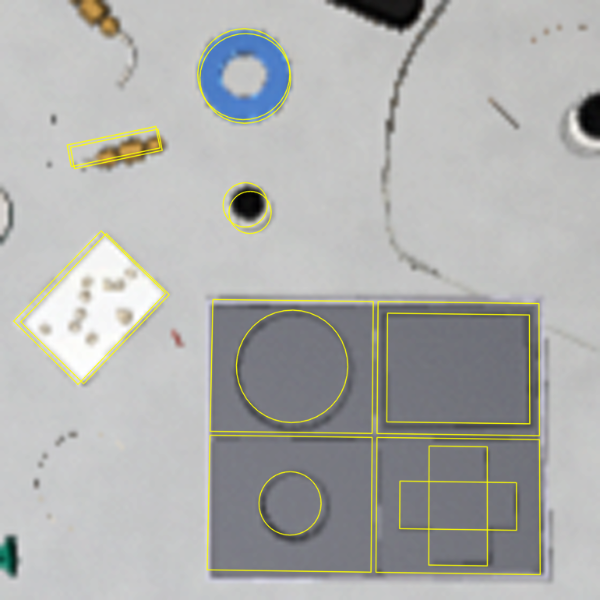

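View pics/os0.png

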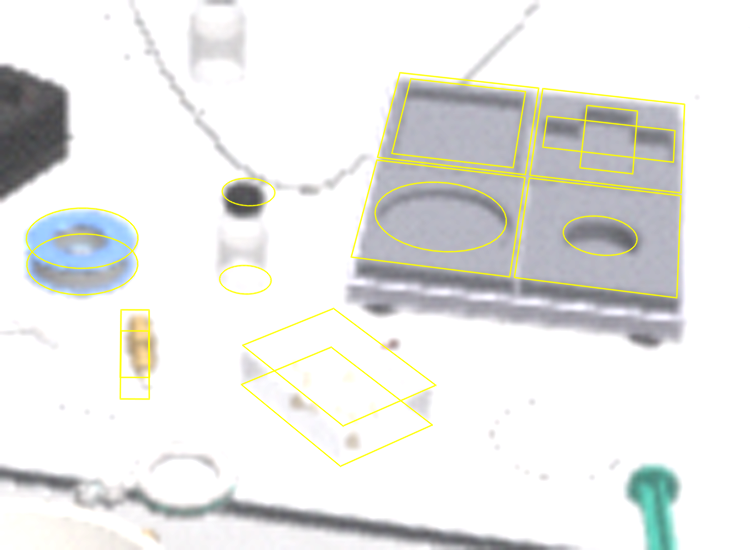

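```bash
python3 -c "
import cv2
im=cv2.imread('pics/ot1.png');print(im.shape);cv2.imwrite('pics/ot1s.png',im[:600])"
```

```text
(630, 720, 3)
```

View pics/ot1s.png

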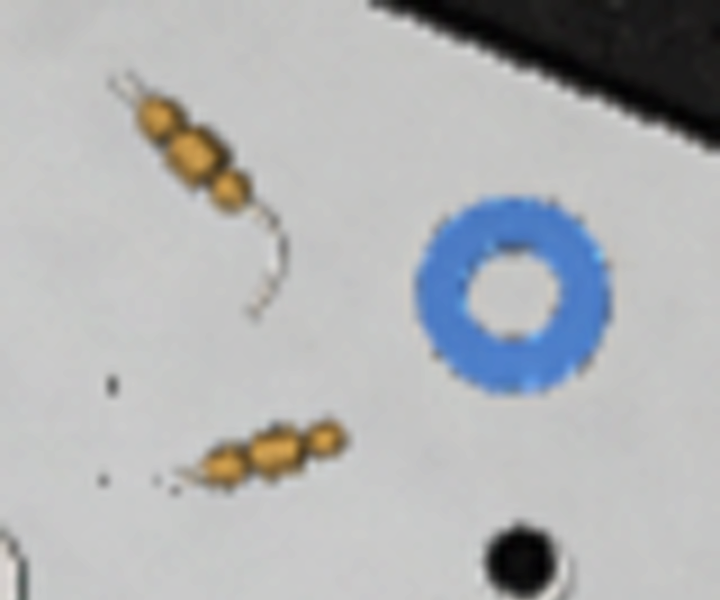

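```bash
python3 - <<'E'
from ov import *
t=pickle.load(open("top.pkl","rb"));s=pickle.load(open("side.pkl","rb"))
# brass in top & side
for n,p,b,z in(("top",t,(197,188,225,204),.0055),("side",s,(236,220,248,240),.0055)):
    im=p["image"].astype(float);x0,y0,x1,y1=b
    c=im[y0:y1,x0:x1]; w=np.clip((c[...,0]-c[...,2])-25,0,60)
    ys,xs=np.mgrid[y0:y1,x0:x1]; uv=np.c_[xs.ravel(),ys.ravel()];W=w.ravel()
    X=back(p,uv,z)[:,:2]; mu=(X*W[:,None]).sum(0)/W.sum(); C=((X-mu)*W[:,None]).T@(X-mu)/W.sum()
    e,v=np.linalg.eigh(C); d=v[:,1]; a=(X-mu)@d; k=W>15
    print(n,"union brass c",mu.round(4),"yaw of axis",np.degrees(np.arctan2(d[1],d[0])).round(1),"ext",a[k].min().round(4),a[k].max().round(4))
# vial cap
for n,p,b in(("top",t,(229,200,247,217)),("side",s,(255,190,272,204))):
    g=p["image"].astype(float).mean(2);x0,y0,x1,y1=b;c=g[y0:y1,x0:x1]
    w=np.clip(80-c,0,50);ys,xs=np.mgrid[y0:y1,x0:x1];u=(xs*w).sum()/w.sum();v=(ys*w).sum()/w.sum()
    print(n,"cap px",u.round(2),v.round(2),"area",(w/50).sum().round(1),back(p,(u,v),.046).round(4),back(p,(u,v),.040).round(4))
# tape blue
for n,p,b in(("top",t,(222,163,252,194)),):
    im=p["image"].astype(float);x0,y0,x1,y1=b;c=im[y0:y1,x0:x1];w=np.clip(c[...,2]-c[...,0]-15,0,40)
    ys,xs=np.mgrid[y0:y1,x0:x1];u=(xs*w).sum()/w.sum();v=(ys*w).sum()/w.sum();print("tape",u,v,back(p,(u,v),.013).round(4))
# nests
from scipy.ndimage import map_coordinates
G={}
for n,p in(("top",t),("side",s)):
    g=cv2.GaussianBlur(p["image"].astype(np.float32).mean(2),(0,0),.7)
    G[n]=np.hypot(cv2.Sobel(g,cv2.CV_32F,1,0),cv2.Sobel(g,cv2.CV_32F,0,1))
def dens(a,n=60):
    o=[]
    for i in range(len(a)):
        k=max(2,int(np.linalg.norm(a[i]-a[i-1])/.001)); o.append(a[i-1]+(a[i]-a[i-1])*np.linspace(0,1,k)[:,None])
    return np.vstack(o)
rel={"nest_vial":(-1,1),"nest_tape":(1,1),"nest_box":(1,-1),"nest_union":(-1,-1)}
def sc(v,views,gx=.035,gy=.043):
    x,y,th,z=v[0]/1e3,v[1]/1e3,v[2]/100,v[3]/1e3
    tot=0
    for q,(i,j) in rel.items():
        c=place(np.array([[i*gx,j*gy,0]]),x,y,th)[0]
        L=nestpolys(q,c[0],c[1],th,z)[1:]
        if q=="nest_union": L=L
        for a in L:
            dd=dens(a)
            for n,p in views:
                uv=proj(p,dd);tot+=map_coordinates(G[n],[uv[:,1],uv[:,0]],order=1).mean()
    return -tot
for views in([("top",t)],[("side",s)],[("top",t),("side",s)]):
    best=None
    for g in((.035,.043),(.0345,.0425),(.0355,.0435)):
        for z in (8,12,16):
            v0=[346.5,384.7,0,z]
            r=minimize(sc,v0,args=(views,*g),method="Nelder-Mead",options=dict(initial_simplex=[v0]+[[a+(3 if k==m else 0) for m,a in enumerate(v0)] for k in range(4)]))
            if best is None or r.fun<best[0]: best=(r.fun,r.x.round(2),g)
    print([n for n,_ in views],best)
E
```

```text
top union brass c [0.4959 0.5193] yaw of axis 106.6 ext -0.0178 0.0161
side union brass c [0.4972 0.5178] yaw of axis 105.7 ext -0.018 0.0153
top cap px 237.41 206.94 area 45.7 [[0.4648 0.4515 0.046 ]] [[0.4654 0.4519 0.04  ]]
side cap px 263.19 199.53 area 18.0 [[0.4649 0.4603 0.046 ]] [[0.4665 0.4507 0.04  ]]
tape 236.6133988387673 177.24439481911568 [[0.5371 0.4565 0.013 ]]
['top'] (np.float64(-213.4713592529297), array([349.13, 384.86,   0.79,  61.62]), (0.0345, 0.0425))
['side'] (np.float64(-313.3941955566406), array([346.9 , 428.76,   0.85,  36.41]), (0.0355, 0.0435))
['top', 'side'] (np.float64(-455.26617431640625), array([349.09, 380.95,   1.79,   9.53]), (0.0355, 0.0435))
```

```bash
cat > nf.py <<'E'
from ov import *
from scipy.ndimage import map_coordinates
t=pickle.load(open("top.pkl","rb"));s=pickle.load(open("side.pkl","rb"))
# each nest separately from top, z fixed: correlate signed: score of the pocket outline only
G={}
for n,p in(("top",t),("side",s)):
    g=cv2.GaussianBlur(p["image"].astype(np.float32).mean(2),(0,0),.7)
    G[n]=np.hypot(cv2.Sobel(g,cv2.CV_32F,1,0),cv2.Sobel(g,cv2.CV_32F,0,1))
def dens(a):
    o=[]
    for i in range(len(a)):
        k=max(2,int(np.linalg.norm(a[i]-a[i-1])/.001)); o.append(a[i-1]+(a[i]-a[i-1])*np.linspace(0,1,k)[:,None])
    return np.vstack(o)
E
python3 - <<'E'
from nf import *
N={"nest_vial":(.3115,.428),"nest_tape":(.3835,.427),"nest_box":(.3825,.3405),"nest_union":(.3115,.3405)}
for z in(.008,.012,.016):
  for q,(x,y) in N.items():
    row=[]
    for views in([("top",t)],[("side",s)],[("top",t),("side",s)]):
        best=(0,)
        for dx in np.arange(-6,6.1,.5):
            for dy in np.arange(-6,6.1,.5):
                tot=0
                for a in nestpolys(q,x+dx/1e3,y+dy/1e3,0.01,z)[1:]:
                    dd=dens(a)
                    for n,p in views:
                        uv=proj(p,dd);tot+=map_coordinates(G[n],[uv[:,1],uv[:,0]],order=1).mean()
                if tot>best[0]: best=(tot,round(x*1e3+dx,1),round(y*1e3+dy,1))
        row.append([round(float(b),1) for b in best])
    print(z,q,row)
# big contrast crop
im=t["image"][220:300,225:315,::-1].astype(float)
im=np.clip((im-50)*3.2,0,255).astype(np.uint8)
cv2.imwrite("pics/tray.png",cv2.resize(im,None,fx=7,fy=7,interpolation=cv2.INTER_CUBIC))
im=s["image"][170:255,280:360,::-1].astype(float)
im=np.clip((im-60)*2,0,255).astype(np.uint8)
cv2.imwrite("pics/trays.png",cv2.resize(im,None,fx=7,fy=7,interpolation=cv2.INTER_CUBIC))
E
```

```text
0.008 nest_vial [[46.3, 307.5, 428.0], [74.6, 310.5, 423.0], [113.0, 311.0, 422.5]]
0.008 nest_tape [[39.5, 384.0, 426.5], [49.5, 386.5, 433.0], [82.8, 385.0, 426.5]]
0.008 nest_box [[74.2, 387.5, 337.0], [88.2, 387.5, 336.0], [162.1, 387.5, 337.0]]
0.008 nest_union [[39.3, 305.5, 339.0], [111.5, 307.5, 334.5], [141.7, 307.5, 334.5]]
0.012 nest_vial [[46.4, 308.0, 428.0], [74.0, 310.5, 429.5], [115.9, 310.5, 429.0]]
0.012 nest_tape [[40.2, 384.0, 426.0], [45.0, 385.5, 433.0], [79.9, 385.0, 429.5]]
0.012 nest_box [[75.1, 385.5, 337.5], [88.4, 387.0, 343.0], [153.6, 387.0, 337.5]]
0.012 nest_union [[39.3, 306.0, 339.0], [125.0, 308.0, 334.5], [155.1, 308.0, 334.5]]
0.016 nest_vial [[46.6, 308.0, 427.5], [71.2, 310.5, 434.0], [101.7, 308.5, 428.0]]
0.016 nest_tape [[41.0, 383.5, 426.0], [39.8, 385.0, 433.0], [75.8, 385.0, 426.5]]
0.016 nest_box [[76.3, 385.5, 337.5], [83.9, 386.0, 346.5], [138.7, 386.0, 346.0]]
0.016 nest_union [[39.4, 306.5, 339.5], [144.1, 308.5, 334.5], [174.6, 308.5, 337.0]]
```

View pics/tray.png

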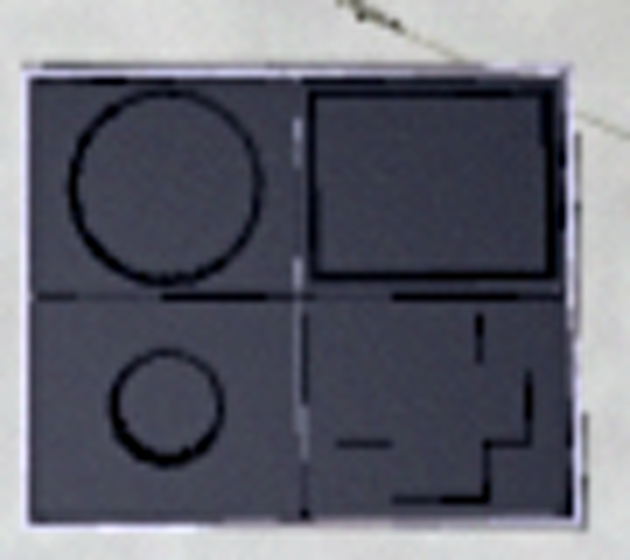

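View pics/trays.png

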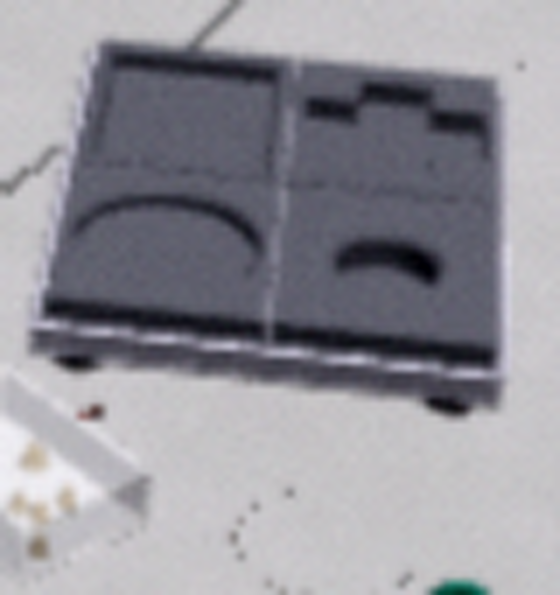

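```bash
python3 - <<'E'
from nf import *
for n,c in(("vial",(166,407)),("tape",(165.5,188)),("box",(431,184)),("union",(434,406))):
    uv=((np.array(c)+.5)/7-.5+[225,220])
    print(n,[back(t,uv,z)[0,:2].round(4).tolist() for z in(.018,.025,.03)])
N={"nest_vial":(.3105,.428),"nest_tape":(.3835,.4275),"nest_box":(.384,.3410),"nest_union":(.3115,.3405)}
for z in (.006,.012):
    polys=[]
    for q,(x,y) in N.items(): polys+=nestpolys(q,x,y,0,z)
    draw(s,polys,(280,170,360,255),7,f"pics/n{int(z*1000)}.png")
E
```

```text
vial [[0.3088, 0.4258], [0.3094, 0.4257], [0.3099, 0.4255]]
tape [[0.3781, 0.427], [0.3782, 0.4268], [0.3782, 0.4267]]
box [[0.3805, 0.3414], [0.3805, 0.3418], [0.3805, 0.3422]]
union [[0.3103, 0.3403], [0.3109, 0.3408], [0.3113, 0.3411]]
```

View pics/n6.png

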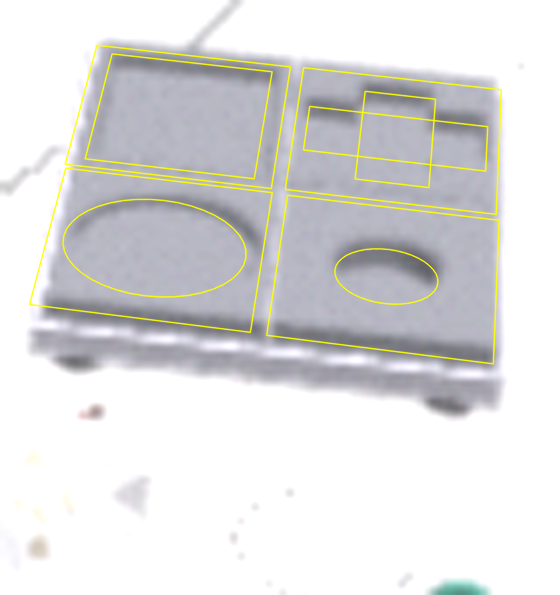

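View pics/n12.png

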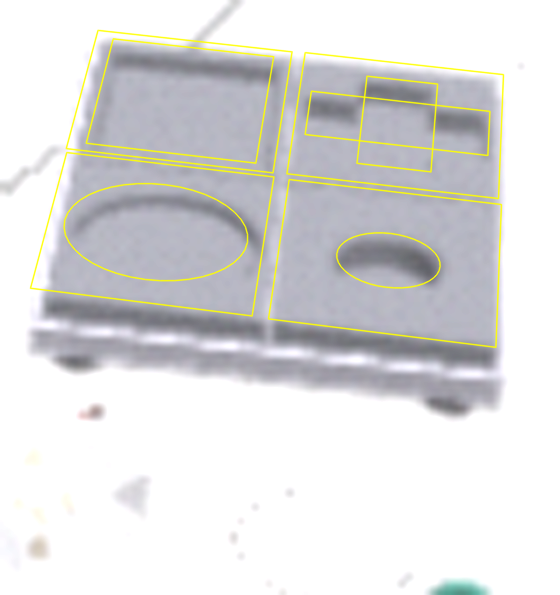

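```bash
cat > plan.py <<'E'
import sys
from h import *
def phi_of(Rm): return np.degrees(np.arctan2(Rm[1,1],Rm[0,1]))
def st():
    o=ctrl.get_obs();Rm=R.from_rotvec(o["tool_rot"]).as_matrix()
    return o,Rm
def plan(x,y,z,phi,n):
    o,Rm=st();p=np.array(o["tool_pos"]);f0=phi_of(Rm)
    # desired orientation: z down, y at phi
    a=np.radians(phi);Y=np.array([np.cos(a),np.sin(a),0]);Z=np.array([0,0,-1.]);X=np.cross(Y,Z)
    Rt=np.c_[X,Y,Z]
    w=R.from_matrix(Rm.T@Rt).as_rotvec()
    d=(np.array([x,y,z])-p)/n
    print("now",p.round(4),"phi",f0.round(2),"open",round(o["opening"],4),"t",round(o["t"],2),"F",np.round(o["contact_force"],1),"q",np.round(o["q"],2))
    print("turn",w.round(4),"per row",(w/n).round(4))
    for k in range(n):
        Rk=Rm@R.from_rotvec(w*k/n).as_matrix()
        print([*(w/n).round(3).tolist(),*(Rk.T@d*1000).round(1).tolist()])
if __name__=="__main__":
    a=[float(v) for v in sys.argv[1:]]
    plan(a[0],a[1],a[2],a[3],int(a[4]))
E
python3 plan.py .465 .4515 .27 90 10; python3 -c "
from station import ctrl;print(ctrl.finger_overhang)"
```

```text
now [0.1768 0.5994 0.4047] phi 73.57 open 0.085 t 2.0 F [-0.2 -0.6  0.5] q [ 1.17  0.05  1.61 -0.    1.48 -0.12]
turn [-0.      0.     -0.2868] per row [-0.      0.     -0.0287]
[-0.0, 0.0, -0.029, -31.8, -6.0, 13.5]
[-0.0, 0.0, -0.029, -31.6, -6.9, 13.5]
[-0.0, 0.0, -0.029, -31.4, -7.9, 13.5]
[-0.0, 0.0, -0.029, -31.2, -8.8, 13.5]
[-0.0, 0.0, -0.029, -30.9, -9.6, 13.5]
[-0.0, 0.0, -0.029, -30.6, -10.5, 13.5]
[-0.0, 0.0, -0.029, -30.3, -11.4, 13.5]
[-0.0, 0.0, -0.029, -30.0, -12.3, 13.5]
[-0.0, 0.0, -0.029, -29.6, -13.1, 13.5]
[-0.0, 0.0, -0.029, -29.2, -14.0, 13.5]
0.1734
```

Candidates in the top picture:
- **Vial:** small black cap at (238,207), larger black cap at (318,188), other bottles at (20,47) and (53,78). I choose (238,207), the smaller of the two black-capped ones.
- **Tape:** blue ring at (237,177) near the tray, not the far one at (80,101).
- **Box:** clear one at (202,231), not the turquoise one at (350,102).
- **Union:** straight brass at (210,195), not the bent one at (202,162).

The close crop (top1/ot1) confirms all four choices.

```bash
python3 -m crank '[[0,0,-0.029,-31.8,-6,13.5,-1],[0,0,-0.029,-31.6,-6.9,13.5,-1],[0,0,-0.029,-31.4,-7.9,13.5,-1],[0,0,-0.029,-31.2,-8.8,13.5,-1],[0,0,-0.029,-30.9,-9.6,13.5,-1],[0,0,-0.029,-30.6,-10.5,13.5,-1],[0,0,-0.029,-30.3,-11.4,13.5,-1],[0,0,-0.029,-30,-12.3,13.5,-1]]' 30; python3 plan.py .465 .4515 .25 90 4
```

```text
t: 2.67
tool_pos: [0.4123, 0.4836, 0.2989]
tool_rot: [0.049, 3.137, 0.02]
contact_force: [0.7, 0.6, 0.1]
opening: 0.0858
now [0.4123 0.4836 0.2989] phi 88.21 open 0.0858 t 2.67 F [0.7 0.6 0.1] q [ 0.75  0.16  1.68  0.01  1.29 -0.79]
turn [ 0.013   0.0045 -0.0312] per row [ 0.0033  0.0011 -0.0078]
[0.003, 0.001, -0.008, -13.4, -7.8, 12.2]
[0.003, 0.001, -0.008, -13.3, -7.8, 12.2]
[0.003, 0.001, -0.008, -13.3, -7.9, 12.2]
[0.003, 0.001, -0.008, -13.2, -8.0, 12.2]
```

```bash
python3 -m crank '[[0.003,0.001,-0.008,-13.4,-7.8,12.2,-1],[0.003,0.001,-0.008,-13.3,-7.8,12.2,-1],[0.003,0.001,-0.008,-13.3,-7.9,12.2,-1],[0.003,0.001,-0.008,-13.2,-8,12.2,-1],[0,0,0,0,0,0,-1]]'; python3 plan.py .465 .4515 .19 90 3; python3 - <<'E'
from nf import *
for n in("top","side"):
    p=eyes.get_image(n);pickle.dump(p,open(n+"1.pkl","wb"))
crop(pickle.load(open("top1.pkl","rb")),180,140,300,300,3.7,"pics/g_t.png")
crop(pickle.load(open("side1.pkl","rb")),200,120,340,240,5,"pics/g_s.png")
E
```

```text
t: 3.08
tool_pos: [0.473, 0.445, 0.2445]
tool_rot: [-0.007, -3.141, 0.005]
contact_force: [0.1, -0.3, -1.2]
opening: 0.0856
now [0.473  0.445  0.2445] phi 89.73 open 0.0856 t 3.08 F [ 0.1 -0.3 -1.2] q [ 0.64  0.25  1.67 -0.    1.22 -0.92]
turn [-0.0029 -0.0011 -0.0047] per row [-0.001  -0.0004 -0.0016]
[-0.001, -0.0, -0.002, 2.6, 2.2, 18.2]
[-0.001, -0.0, -0.002, 2.6, 2.2, 18.2]
[-0.001, -0.0, -0.002, 2.7, 2.2, 18.2]
```

View pics/g_t.png

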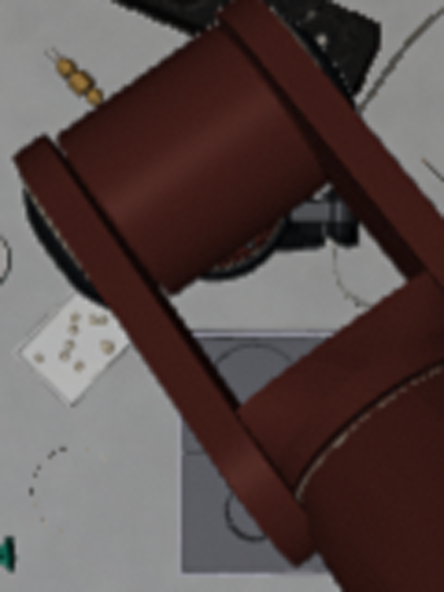

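View pics/g_s.png

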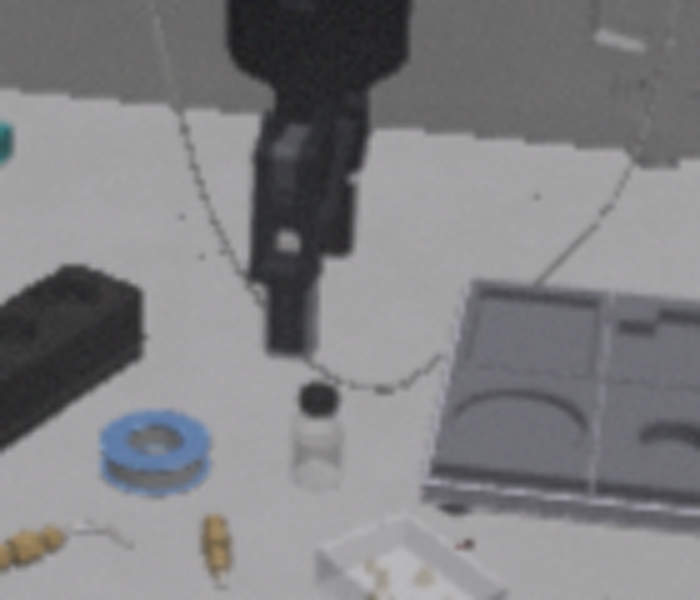

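```bash
python3 -m crank '[[0,0,-0.002,4,3,8,-1],[0,0,-0.002,4,3,12,-1],[0,0,0,0,0,8,-1],[0,0,0,0,0,0,-1],[0,0,0,0,0,0,-1]]'; python3 plan.py .465 .4515 .189 90 2
```

```text
t: 3.6
tool_pos: [0.4606, 0.4566, 0.2197]
tool_rot: [-0.008, 3.138, 0.006]
contact_force: [-0.8, -0.1, -1.0]
opening: 0.0854
now [0.4606 0.4566 0.2197] phi 90.28 open 0.0854 t 3.6 F [-0.8 -0.1 -1. ] q [ 0.67  0.28  1.69  0.    1.17 -0.91]
turn [0.0041 0.0037 0.0049] per row [0.002  0.0019 0.0024]
[0.002, 0.002, 0.002, -2.1, -2.6, 15.3]
[0.002, 0.002, 0.002, -2.1, -2.6, 15.3]
```

```bash
python3 -m crank '[[0.002,0.002,0.002,-4,-5,4,-1],[0,0,0,0,0,0,-1],[0,0,0,0,0,0,-1]]'; python3 plan.py .465 .4515 .189 90 2
```

```text
t: 3.85
tool_pos: [0.4642, 0.4519, 0.2154]
tool_rot: [-0.007, 3.14, 0.003]
contact_force: [0.2, 0.4, -0.0]
opening: 0.0853
now [0.4642 0.4519 0.2154] phi 90.26 open 0.0853 t 3.85 F [ 0.2  0.4 -0. ] q [ 0.66  0.28  1.69  0.    1.17 -0.92]
turn [0.0019 0.0017 0.0045] per row [0.001  0.0009 0.0022]
[0.001, 0.001, 0.002, -0.4, -0.2, 13.2]
[0.001, 0.001, 0.002, -0.4, -0.2, 13.2]
```

```bash
python3 -m crank '[[0,0,0,0,0,12,-1],[0,0,0,0,0,12,-1],[0,0,0,0,0,0,-1],[0,0,0,0,0,0,-1]]'; python3 plan.py .465 .4515 .189 90 1
```

```text
t: 4.18
tool_pos: [0.465, 0.4517, 0.1897]
tool_rot: [-0.005, 3.139, 0.005]
contact_force: [0.5, -0.4, 0.6]
opening: 0.0854
now [0.465  0.4517 0.1897] phi 90.2 open 0.0854 t 4.18 F [ 0.5 -0.4  0.6] q [ 0.66  0.32  1.7   0.    1.12 -0.92]
turn [0.0029 0.003  0.0034] per row [0.0029 0.003  0.0034]
[0.003, 0.003, 0.003, 0.0, -0.2, 0.7]
```

```bash
python3 -m crank '[[0,0,0,0,0,0,1],[0,0,0,0,0,0,1],[0,0,0,0,0,0,1],[0,0,0,0,0,0,1],[0,0,0,0,0,0,1],[0,0,0,0,0,0,1]]' 25; python3 - <<'E'
from nf import *
p=eyes.get_image("side");pickle.dump(p,open("side1.pkl","wb"))
crop(p,200,120,340,240,5,"pics/g_s2.png")
E
```

```text
t: 4.68
tool_pos: [0.4652, 0.4517, 0.1896]
tool_rot: [-0.005, 3.139, 0.004]
contact_force: [-0.0, -0.2, 0.2]
opening: 0.0225
```

View pics/g_s2.png

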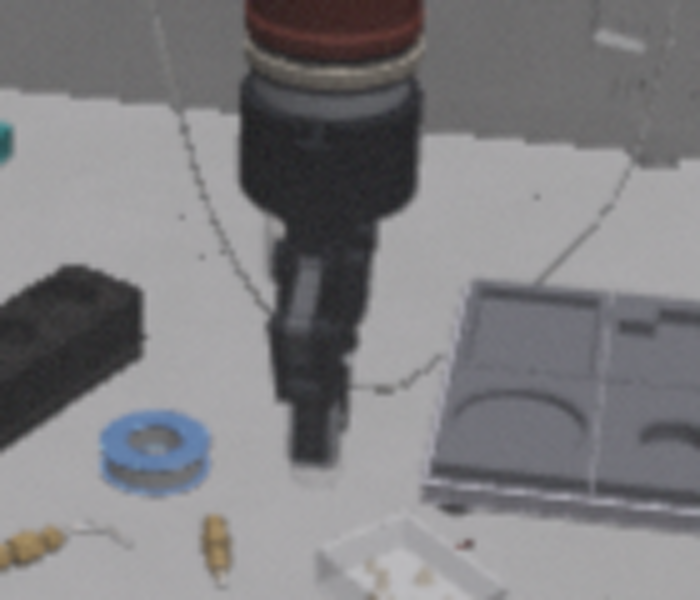

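```bash
python3 -m crank '[[0,0,0,0,0,-15,1],[0,0,0,0,0,-20,1],[0,0,0,0,0,-20,1],[0,0,0,10,-2,-3,1],[0,0,0,20,-4,0,1],[0,0,0,25,-4,0,1],[0,0,0,25,-4,0,1],[0,0,0,25,-4,0,1]]'; python3 plan.py .3095 .4265 .25 90 2
```

```text
t: 5.4
tool_pos: [0.3589, 0.4325, 0.2556]
tool_rot: [0.002, 3.133, 0.012]
contact_force: [-0.7, 0.2, 0.1]
opening: 0.0221
now [0.3589 0.4325 0.2556] phi 89.92 open 0.0221 t 5.4 F [-0.7  0.2  0.1] q [ 0.75  0.04  1.89 -0.    1.2  -0.82]
turn [ 0.0076  0.0086 -0.0014] per row [ 0.0038  0.0043 -0.0007]
[0.004, 0.004, -0.001, 24.7, -3.1, 2.5]
[0.004, 0.004, -0.001, 24.7, -3.0, 2.7]
```

```bash
python3 -m crank '[[0.003,0.004,0,22,-2.5,2,1],[0,0,0,15,-1,2,1],[0,0,0,3,0,0,1],[0,0,0,0,0,0,1],[0,0,0,0,0,0,1]]'; python3 plan.py .3095 .4265 .25 90 1
```

```text
t: 5.82
tool_pos: [0.3103, 0.4269, 0.2511]
tool_rot: [-0.005, 3.139, 0.006]
contact_force: [-0.4, 0.1, 0.5]
opening: 0.0222
now [0.3103 0.4269 0.2511] phi 90.17 open 0.0222 t 5.82 F [-0.4  0.1  0.5] q [ 0.8  -0.03  1.97  0.    1.2  -0.77]
turn [0.004  0.0026 0.0029] per row [0.004  0.0026 0.0029]
[0.004, 0.003, 0.003, 0.8, -0.4, 1.1]
```

```bash
python3 -m crank '[[0.002,0.001,0,0.5,0,12,1],[0,0,0,0,0,14,1],[0,0,0,0,0,3,1],[0,0,0,0,0,0,1],[0,0,0,0,0,0,1]]'; python3 plan.py .3095 .4265 .205 90 1;python3 - <<'E'
from nf import *
for n in("top","side"):
    p=eyes.get_image(n);pickle.dump(p,open(n+"1.pkl","wb"))
p=pickle.load(open("side1.pkl","rb"))
crop(p,270,150,370,260,5.4,"pics/v_s.png")
crop(pickle.load(open("top1.pkl","rb")),210,200,320,310,5,"pics/v_t.png")
E
```

```text
t: 6.23
tool_pos: [0.3133, 0.4274, 0.2205]
tool_rot: [0.0, 3.138, 0.005]
contact_force: [-0.0, -0.0, 0.1]
opening: 0.0224
now [0.3133 0.4274 0.2205] phi 89.99 open 0.0224 t 6.23 F [-0.  -0.   0.1] q [ 0.8   0.02  1.98 -0.    1.14 -0.77]
turn [ 0.0033  0.0039 -0.0001] per row [ 0.0033  0.0039 -0.0001]
[0.003, 0.004, -0.0, 3.9, -1.0, 15.5]
```

View pics/v_s.png

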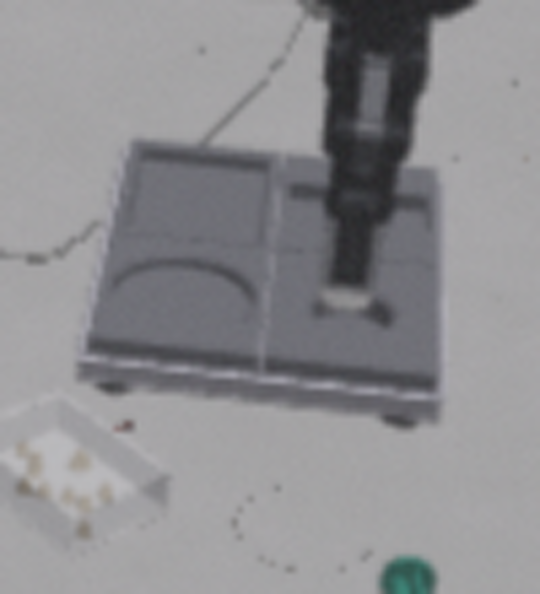

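View pics/v_t.png

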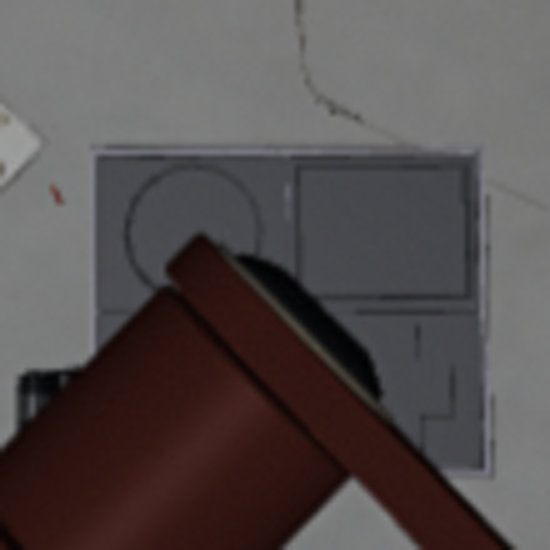

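```bash
python3 -m crank '[[0.003,0.004,0,2.8,-0.6,0,1],[0,0,0,0,0,0,1],[0,0,0,0,0,0,1]]'; python3 plan.py .3105 .4268 .205 90 1
```

```text
t: 6.58
tool_pos: [0.311, 0.4273, 0.2223]
tool_rot: [0.001, 3.14, 0.004]
contact_force: [0.2, -0.2, -0.2]
opening: 0.0221
now [0.311  0.4273 0.2223] phi 89.97 open 0.0221 t 6.58 F [ 0.2 -0.2 -0.2] q [ 0.8   0.01  1.98  0.    1.15 -0.77]
turn [ 0.0023  0.0016 -0.0005] per row [ 0.0023  0.0016 -0.0005]
[0.002, 0.002, -0.0, 0.5, -0.5, 17.3]
```

```bash
python3 -m crank '[[0.002,0.001,0,0.3,-0.3,5,1],[0,0,0,0,0,5,1],[0,0,0,0,0,2,1],[0,0,0,0,0,0,1],[0,0,0,0,0,0,1]]'; python3 plan.py .3105 .4268 .205 90 1
```

```text
t: 7.0
tool_pos: [0.3106, 0.4272, 0.2098]
tool_rot: [0.0, 3.14, 0.002]
contact_force: [-0.5, -0.1, 0.1]
opening: 0.0218
now [0.3106 0.4272 0.2098] phi 89.99 open 0.0218 t 7.0 F [-0.5 -0.1  0.1] q [ 0.8   0.03  1.98 -0.    1.13 -0.77]
turn [ 0.0011  0.0016 -0.0001] per row [ 0.0011  0.0016 -0.0001]
[0.001, 0.002, -0.0, 0.1, -0.4, 4.8]
```

```bash
python3 -m crank '[[0.001,0.001,0,0,-0.2,3,1],[0,0,0,0,0,0,1],[0,0,0,0,0,0,1]]';python3 -m crank '[[0,0,0,0,0,1.5,1],[0,0,0,0,0,0,1],[0,0,0,0,0,0,1]]'
```

```text
t: 7.25
tool_pos: [0.3106, 0.4269, 0.2063]
tool_rot: [0.0, 3.141, -0.0]
contact_force: [0.8, -0.4, 0.2]
opening: 0.0221
t: 7.5
tool_pos: [0.3111, 0.4274, 0.2064]
tool_rot: [-0.0, 3.141, 0.001]
contact_force: [0.2, -1.0, -0.1]
opening: 0.0224
```

```bash
python3 -m crank '[[0,0,0,0,0,2,1],[0,0,0,0,0,0,1],[0,0,0,0,0,0,1]]';python3 -m crank '[[0,0,0,0,0,1.5,1],[0,0,0,0,0,0,1]]'
```

```text
t: 7.75
tool_pos: [0.3117, 0.4281, 0.2063]
tool_rot: [-0.0, 3.139, 0.002]
contact_force: [0.3, -0.1, -0.7]
opening: 0.022
t: 7.92
tool_pos: [0.312, 0.4284, 0.2059]
tool_rot: [-0.0, 3.138, 0.003]
contact_force: [0.5, 0.7, 0.0]
opening: 0.0216
```

```bash
python3 -m crank '[[0,0,0,0.6,-0.6,3,1],[0,0,0,0,0,0,1],[0,0,0,0,0,0,1]]'; python3 - <<'E'
from nf import *
o=ctrl.get_obs();print(o["contact_force"],o["wrist_torque"])
p=eyes.get_image("side");pickle.dump(p,open("side1.pkl","wb"))
crop(p,290,180,360,250,8,"pics/v_s2.png")
E
```

```text
t: 8.17
tool_pos: [0.3127, 0.4291, 0.2068]
tool_rot: [-0.001, 3.136, 0.006]
contact_force: [-0.5, -0.0, -0.9]
opening: 0.0219
[-0.48510418 -0.02600818 -0.94801978] [-0.05678029  0.00726178  0.00234806]
```

View pics/v_s2.png

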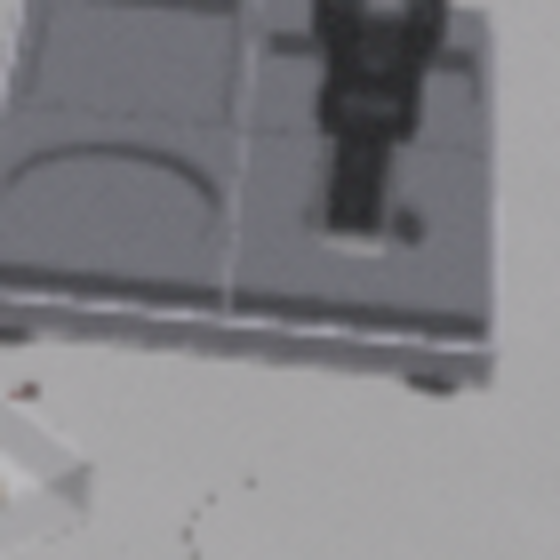

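```bash
python3 -m crank '[[0.002,0.003,0,1.4,-1.2,2.5,1],[0.002,0.003,0,0.8,-0.8,1.5,1],[0,0,0,0.2,-0.2,0.8,1]]'; python3 plan.py .3105 .4268 .2045 90 1
```

```text
t: 8.47
tool_pos: [0.3122, 0.4285, 0.2057]
tool_rot: [-0.001, 3.136, 0.008]
contact_force: [-2.6, -2.2, 5.5]
opening: 0.022
now [0.3122 0.4285 0.2057] phi 90.04 open 0.022 t 8.47 F [-2.6 -2.2  5.5] q [ 0.8   0.04  1.98 -0.    1.11 -0.77]
turn [0.005  0.0059 0.0007] per row [0.005  0.0059 0.0007]
[0.005, 0.006, 0.001, 1.7, -1.8, 1.2]
```

```bash
python3 -m crank '[[0,0,0,0,0,0,-0.3],[0,0,0,0,0,0,-0.5],[0,0,0,0,0,-1,-1],[0,0,0,0,0,-10,-1],[0,0,0,0,0,-25,-1],[0,0,0,0,0,-25,-1],[0,0,0,0,0,-20,-1],[0,0,0,0,0,0,-1]]'; python3 plan.py .5375 .457 .26 90 8; python3 - <<'E'
from nf import *
for n in("top","side"):
    p=eyes.get_image(n);pickle.dump(p,open(n+"1.pkl","wb"))
    r=spotter.mark_of("vial",p);print(n,[(np.round(a["centre"],3),round(a["confidence"],2)) for a in r])
crop(p,290,170,360,250,7,"pics/v_s3.png")
E
```

```text
t: 9.13
tool_pos: [0.3099, 0.4262, 0.2856]
tool_rot: [0.001, -3.139, 0.005]
contact_force: [0.2, 0.8, 1.2]
opening: 0.0855
now [0.3099 0.4262 0.2856] phi 90.03 open 0.0855 t 9.13 F [0.2 0.8 1.2] q [ 0.8  -0.08  1.95 -0.    1.28 -0.77]
turn [-0.0032 -0.0024  0.0006] per row [-0.0004 -0.0003  0.0001]
[-0.0, -0.0, 0.0, -28.5, 3.8, 3.1]
[-0.0, -0.0, 0.0, -28.5, 3.8, 3.1]
[-0.0, -0.0, 0.0, -28.5, 3.8, 3.1]
[-0.0, -0.0, 0.0, -28.5, 3.8, 3.1]
[-0.0, -0.0, 0.0, -28.5, 3.8, 3.2]
[-0.0, -0.0, 0.0, -28.4, 3.8, 3.2]
[-0.0, -0.0, 0.0, -28.4, 3.8, 3.2]
[-0.0, -0.0, 0.0, -28.4, 3.8, 3.2]
top [(array([ 0.513,  0.27 , -0.001]), 0.74), (array([0.409, 0.536, 0.006]), 0.44)]
side [(array([0.516, 0.274, 0.001]), 0.84), (array([0.312, 0.43 , 0.015]), 0.71)]
```

View pics/v_s3.png

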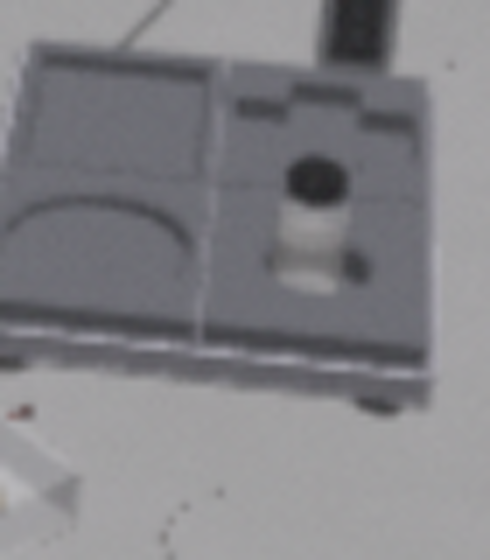

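```bash
python3 - <<'E'
from nf import *
p=pickle.load(open("side1.pkl","rb"))
for z in(.015,.027):
    v=(.3115,.428,0)
    draw(p,[place(M["vial"][:40],*v,z),place(M["vial"][40:],*v,z),nestpolys("nest_vial",.3105,.427,0,.009)[1]],(290,170,360,250),7,f"pics/vz{int(z*1000)}.png")
a=cv2.hconcat([cv2.imread("pics/vz15.png")[:,150:500],cv2.imread("pics/vz27.png")[:,150:500]]);cv2.imwrite("pics/vz.png",a)
E
```

```text
(no output)
```

View pics/vz.png

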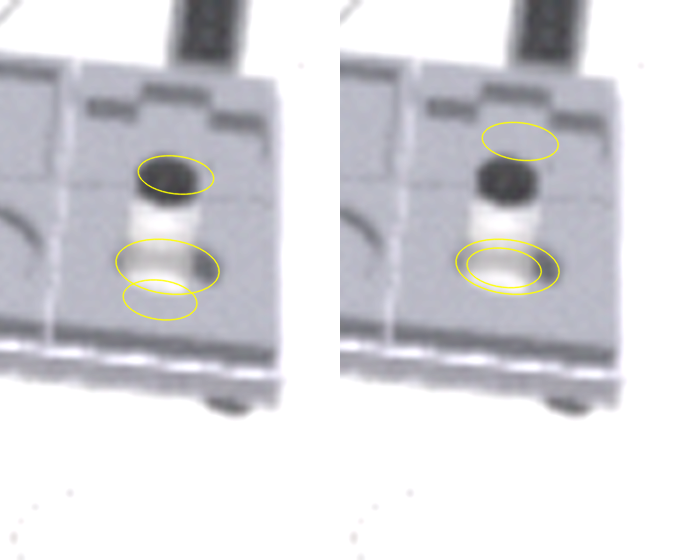

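```bash
python3 -m crank '[[0,0,0,-20,2,2,-1],[0,0,0,-28,4,3,-1],[0,0,0,-30,4,3,-1],[0,0,0,-30,4,3,-1],[0,0,0,-30,4,3,-1],[0,0,0,-30,4,3,-1],[0,0,0,-28,4,3,-1],[0,0,0,-18,2,3,-1]]'; python3 plan.py .5375 .457 .23 90 1
```

```text
t: 10.0
tool_pos: [0.5232, 0.4506, 0.2334]
tool_rot: [0.009, -3.11, 0.041]
contact_force: [0.1, -0.1, 0.8]
opening: 0.0856
now [0.5232 0.4506 0.2334] phi 90.36 open 0.0856 t 10.0 F [ 0.1 -0.1  0.8] q [ 0.6   0.36  1.56 -0.    1.26 -0.97]
turn [-0.026  -0.0309  0.0058] per row [-0.026  -0.0309  0.0058]
[-0.026, -0.031, 0.006, -14.5, 6.4, 2.8]
```

```bash
python3 -m crank '[[-0.02,-0.025,0.005,-10,5,0,-1],[0,0,0,-2,0.5,0,-1],[0,0,0,0,0,0,-1],[0,0,0,0,0,0,-1]]'; python3 plan.py .5375 .457 .178 90 2
```

```text
t: 10.33
tool_pos: [0.5372, 0.4536, 0.2223]
tool_rot: [-0.004, -3.124, 0.023]
contact_force: [-0.1, -0.1, -0.1]
opening: 0.0852
now [0.5372 0.4536 0.2223] phi 89.84 open 0.0852 t 10.33 F [-0.1 -0.1 -0.1] q [ 0.6   0.39  1.53 -0.    1.24 -0.97]
turn [-0.0145 -0.0174 -0.0029] per row [-0.0072 -0.0087 -0.0014]
[-0.007, -0.009, -0.001, -0.5, 2.0, 22.1]
[-0.007, -0.009, -0.001, -0.4, 1.8, 22.2]
```

```bash
python3 -m crank '[[-0.008,-0.009,0,-0.5,2.5,12,-1],[-0.006,-0.008,0,-0.5,1.5,12,-1],[-0.002,-0.002,0,0,0,8,-1],[0,0,0,0,0,3,-1],[0,0,0,0,0,0,-1]]'; python3 plan.py .5375 .457 .178 90 1
```

```text
t: 10.75
tool_pos: [0.5332, 0.4571, 0.1844]
tool_rot: [0.0, -3.138, 0.003]
contact_force: [-0.3, -0.4, -0.3]
opening: 0.0853
now [0.5332 0.4571 0.1844] phi 90.02 open 0.0853 t 10.75 F [-0.3 -0.4 -0.3] q [ 0.6   0.43  1.55  0.    1.16 -0.97]
turn [-0.0018 -0.0036  0.0003] per row [-0.0018 -0.0036  0.0003]
[-0.002, -0.004, 0.0, -4.4, -0.0, 6.4]
```

```bash
python3 -m crank '[[-0.002,-0.003,0,-4.4,0,5,-1],[0,0,0,0,0,1.5,-1],[0,0,0,0,0,0,-1]]'; python3 plan.py .5375 .457 .177 90 1; python3 - <<'E'
from nf import *
p=eyes.get_image("side");pickle.dump(p,open("side1.pkl","wb"))
crop(p,190,140,290,240,5.5,"pics/t_s.png")
E
```

```text
t: 11.0
tool_pos: [0.5372, 0.4572, 0.1783]
tool_rot: [0.002, -3.141, -0.0]
contact_force: [0.4, -0.6, -0.6]
opening: 0.0853
now [0.5372 0.4572 0.1783] phi 90.07 open 0.0853 t 11.0 F [ 0.4 -0.6 -0.6] q [ 0.6   0.45  1.55  0.    1.15 -0.97]
turn [ 0.0003 -0.0003  0.0012] per row [ 0.0003 -0.0003  0.0012]
[0.0, -0.0, 0.001, -0.3, -0.2, 1.3]
```

View pics/t_s.png

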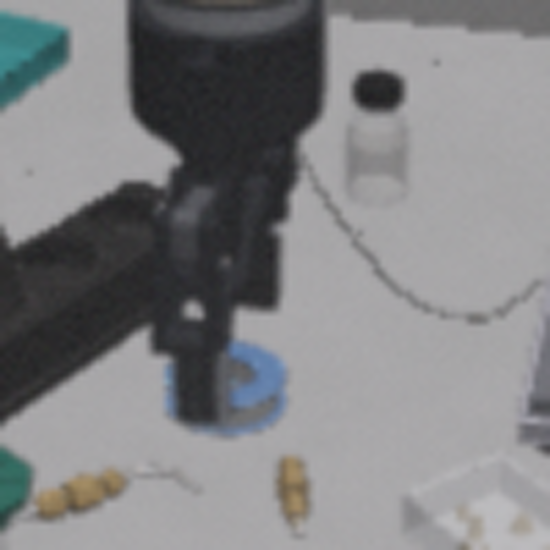

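```bash
python3 - <<'E'
from nf import *
p=pickle.load(open("side1.pkl","rb"))
for X in((.5372,.5,.018),(.5372,.5145,.018),(.5375,.457,.014),(.5375,.457,0)):
    print(X,((proj(p,X)[0]+.5-[190,140])*5.5-.5).round(1))
E
```

```text
(0.5372, 0.5, 0.018) [203.2 420.2]
(0.5372, 0.5145, 0.018) [193.9 440.5]
(0.5375, 0.457, 0.014) [228.6 371. ]
(0.5375, 0.457, 0) [228.8 399.8]
```

```bash
python3 -m crank '[[0,0,0,0,0,1.5,-0.5],[0,0,0,0,0,0,0.5],[0,0,0,0,0,0,0.5],[0,0,0,0,0,0,1],[0,0,0,0,0,0,1],[0,0,0,0,0,0,1]]' 25;  python3 - <<'E'
from nf import *
p=eyes.get_image("side");pickle.dump(p,open("side1.pkl","wb"))
crop(p,190,140,290,240,5.5,"pics/t_s2.png")
E
```

```text
t: 11.55
tool_pos: [0.5384, 0.4576, 0.1792]
tool_rot: [-0.001, 3.139, 0.004]
contact_force: [-0.1, 0.1, -0.4]
opening: 0.0482
```

View pics/t_s2.png

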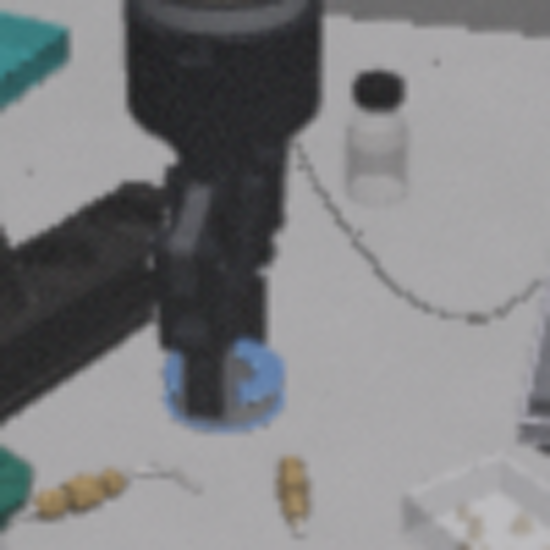

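```bash
python3 -m crank '[[0,0,0,0,0,-12,1],[0,0,0,0,0,-20,1],[0,0,0,0,0,-15,1],[0,0,0,0,0,0,1],[0,0,0,0,0,0,1]]' 30; python3 plan.py .379 .427 .235 90 7; python3 - <<'E'
from nf import *
p=eyes.get_image("side");pickle.dump(p,open("side1.pkl","wb"))
crop(p,190,120,290,220,5.5,"pics/t_s3.png")
E
```

```text
t: 12.02
tool_pos: [0.5378, 0.4572, 0.229]
tool_rot: [-0.001, 3.14, 0.002]
contact_force: [0.9, -0.4, 0.1]
opening: 0.0483
now [0.5378 0.4572 0.229 ] phi 90.05 open 0.0483 t 12.02 F [ 0.9 -0.4  0.1] q [ 0.6   0.39  1.53  0.    1.22 -0.97]
turn [0.0013 0.0012 0.0008] per row [0.0002 0.0002 0.0001]
[0.0, 0.0, 0.0, 22.7, -4.3, -0.9]
[0.0, 0.0, 0.0, 22.7, -4.3, -0.9]
[0.0, 0.0, 0.0, 22.7, -4.3, -0.9]
[0.0, 0.0, 0.0, 22.7, -4.3, -0.9]
[0.0, 0.0, 0.0, 22.7, -4.3, -0.9]
[0.0, 0.0, 0.0, 22.7, -4.3, -0.9]
[0.0, 0.0, 0.0, 22.7, -4.3, -0.9]
```

View pics/t_s3.png

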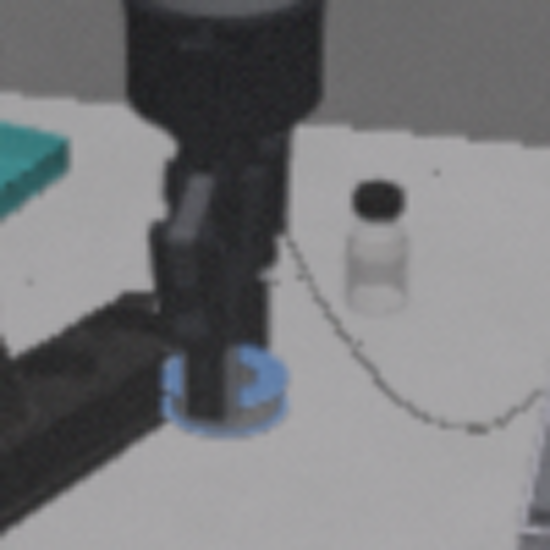

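```bash
python3 -m crank '[[0,0,0,16,-2,-3,1],[0,0,0,22,-4,-1,1],[0,0,0,24,-5,-1,1],[0,0,0,24,-5,0,1],[0,0,0,24,-5,0,1],[0,0,0,22,-5,0,1],[0,0,0,12,-2,0,1],[0,0,0,4,-1,0,1]]'; python3 plan.py .379 .427 .235 90 1
```

```text
t: 12.73
tool_pos: [0.3841, 0.4253, 0.2288]
tool_rot: [-0.003, -3.14, 0.002]
contact_force: [0.7, 0.7, 0.4]
opening: 0.0484
now [0.3841 0.4253 0.2288] phi 89.89 open 0.0484 t 12.73 F [0.7 0.7 0.4] q [ 0.71  0.11  1.87 -0.    1.17 -0.86]
turn [-0.0015 -0.0016 -0.0019] per row [-0.0015 -0.0016 -0.0019]
[-0.002, -0.002, -0.002, 5.1, 1.7, -6.2]
```

```bash
python3 -m crank '[[0,0,0,4.5,1.2,3,1],[0,0,0,0,0,3,1],[0,0,0,0,0,0,1]]'; python3 plan.py .379 .427 .215 90 1; python3 - <<'E'
from nf import *
P={n:eyes.get_image(n) for n in("side","top")}
pickle.dump(P["side"],open("side1.pkl","wb"))
crop(P["side"],280,170,360,250,7,"pics/t_s4.png")
crop(P["top"],215,210,315,300,6,"pics/t_t4.png")
E
```

```text
t: 12.98
tool_pos: [0.3787, 0.4264, 0.2212]
tool_rot: [-0.002, -3.139, 0.004]
contact_force: [0.1, 0.5, 0.5]
opening: 0.0482
now [0.3787 0.4264 0.2212] phi 89.94 open 0.0482 t 12.98 F [0.1 0.5 0.5] q [ 0.71  0.11  1.88 -0.    1.16 -0.86]
turn [-0.0024 -0.0023 -0.0011] per row [-0.0024 -0.0023 -0.0011]
[-0.002, -0.002, -0.001, -0.3, 0.6, 6.2]
```

View pics/t_s4.png

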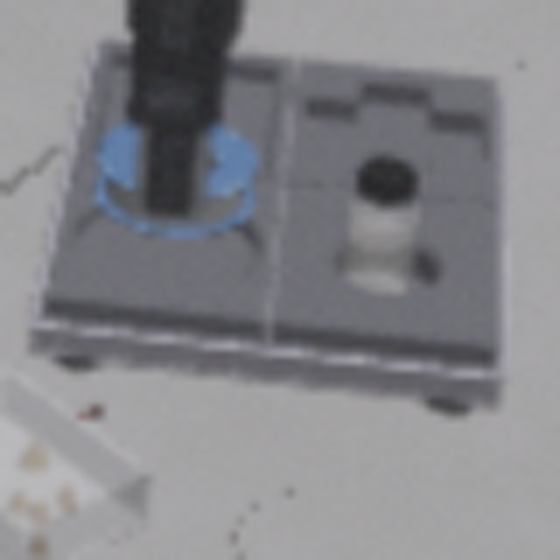

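View pics/t_t4.png

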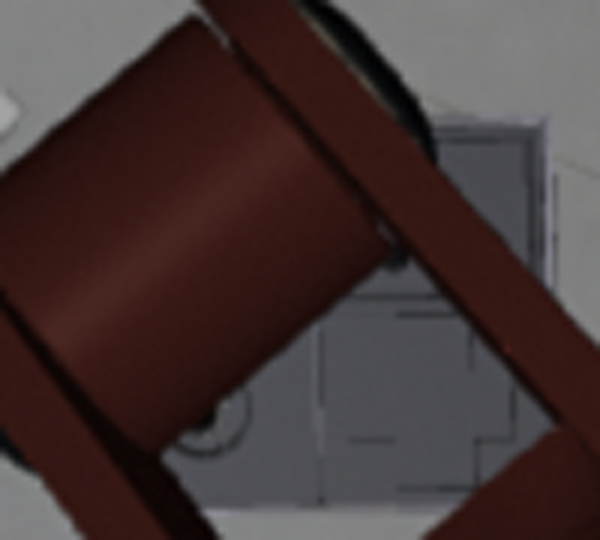

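```bash
python3 - <<'E'
from nf import *
p=pickle.load(open("side1.pkl","rb"))
v=(.3787,.4264,0);z=.2212-.1792
draw(p,[place(M["seal_tape"][:40],*v,z),place(M["seal_tape"][40:],*v,z),nestpolys("nest_tape",.379,.427,0,.009)[1]],(280,170,360,250),7,"pics/t_o.png")
E
```

```text
(no output)
```

View pics/t_o.png

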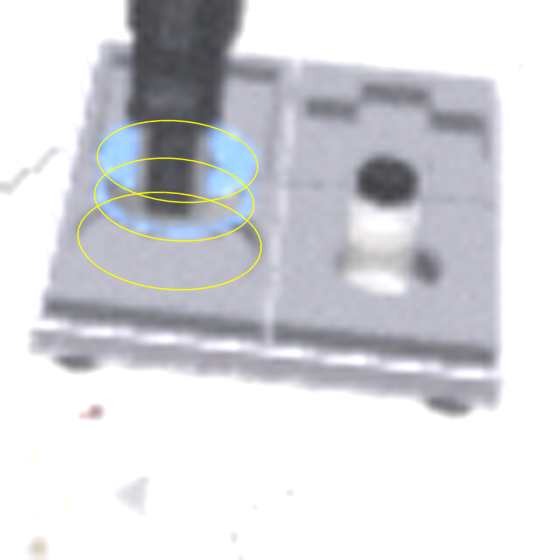

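```bash
python3 -m crank '[[-0.002,-0.002,0,0,0.5,5,1],[0,0,0,0,0,6,1],[0,0,0,0,0,5,1],[0,0,0,0,0,2,1],[0,0,0,0,0,0.5,1]]'; python3 plan.py .379 .427 .2 90 1
```

```text
t: 13.5
tool_pos: [0.3816, 0.4275, 0.2017]
tool_rot: [0.006, 3.14, 0.002]
contact_force: [-0.8, 0.6, -0.5]
opening: 0.0482
now [0.3816 0.4275 0.2017] phi 89.8 open 0.0482 t 13.5 F [-0.8  0.6 -0.5] q [ 0.71  0.14  1.88 -0.    1.12 -0.85]
turn [ 0.0012  0.0018 -0.0035] per row [ 0.0012  0.0018 -0.0035]
[0.001, 0.002, -0.004, 2.6, -0.5, 1.7]
```

```bash
python3 -m crank '[[0.001,0.002,-0.004,2,-0.4,1.5,1],[0,0,0,0.5,0,1.5,1],[0,0,0,0,0,0.5,1]]'; python3 plan.py .379 .427 .2 90 1
```

```text
t: 13.75
tool_pos: [0.381, 0.4277, 0.2012]
tool_rot: [-0.001, 3.138, 0.001]
contact_force: [0.2, 1.0, -0.4]
opening: 0.0478
now [0.381  0.4277 0.2012] phi 90.05 open 0.0478 t 13.75 F [ 0.2  1.  -0.4] q [ 0.71  0.14  1.88 -0.    1.11 -0.86]
turn [0.0008 0.004  0.0009] per row [0.0008 0.004  0.0009]
[0.001, 0.004, 0.001, 2.0, -0.7, 1.2]
```

```bash
python3 -m crank '[[0,0.002,0,1.5,-0.4,2.5,1],[0,0.002,0,0.8,0,2,1],[0,0,0,0.5,0,1.5,1]]'; python3 plan.py .379 .427 .2 90 1
```

```text
t: 14.0
tool_pos: [0.3806, 0.4279, 0.201]
tool_rot: [-0.003, 3.135, 0.001]
contact_force: [-2.7, -3.8, 6.1]
opening: 0.048
now [0.3806 0.4279 0.201 ] phi 90.1 open 0.048 t 14.0 F [-2.7 -3.8  6.1] q [ 0.71  0.14  1.88 -0.    1.11 -0.86]
turn [0.0005 0.0064 0.0018] per row [0.0005 0.0064 0.0018]
[0.001, 0.006, 0.002, 1.6, -0.9, 0.9]
```

```bash
python3 -m crank '[[0,0,0,0,0,0,-0.2],[0,0,0,0,0,0,-0.5],[0,0,0,0,0,-2,-1],[0,0,0,0,0,-10,-1],[0,0,0,0,0,-25,-1],[0,0,0,0,0,-25,-1],[0,0,0,0,0,-10,-1],[0,0,0,0,0,0,-1]]'; python3 plan.py .411 .536 .26 47 6; python3 - <<'E'
from nf import *
P={n:eyes.get_image(n) for n in("side","top")}
pickle.dump(P["side"],open("side1.pkl","wb"))
crop(P["side"],280,170,360,250,7,"pics/t_s5.png")
crop(P["top"],185,190,285,270,6,"pics/t_t5.png")
for n,p in P.items():
    for q in("seal_tape",): print(n,q,[(np.round(a["centre"],3),round(a["confidence"],2)) for a in spotter.mark_of(q,p)])
E
```

```text
t: 14.67
tool_pos: [0.3789, 0.4274, 0.2749]
tool_rot: [-0.004, 3.139, -0.002]
contact_force: [-0.4, -0.2, -0.4]
opening: 0.0852
now [0.3789 0.4274 0.2749] phi 90.14 open 0.0852 t 14.67 F [-0.4 -0.2 -0.4] q [ 0.72  0.04  1.85 -0.    1.25 -0.86]
turn [-5.00e-04  3.10e-03  7.53e-01] per row [-1.000e-04  5.000e-04  1.255e-01]
[-0.0, 0.001, 0.125, -5.4, 18.1, 2.5]
[-0.0, 0.001, 0.125, -3.1, 18.6, 2.5]
[-0.0, 0.001, 0.125, -0.7, 18.9, 2.5]
[-0.0, 0.001, 0.125, 1.6, 18.8, 2.5]
[-0.0, 0.001, 0.125, 4.0, 18.5, 2.5]
[-0.0, 0.001, 0.125, 6.3, 17.8, 2.5]
side seal_tape [(array([0.379, 0.432, 0.022]), 0.54), (array([0.568, 0.545, 0.   ]), 0.5)]
top seal_tape [(array([0.475, 0.606, 0.001]), 0.63)]
```

View pics/t_s5.png

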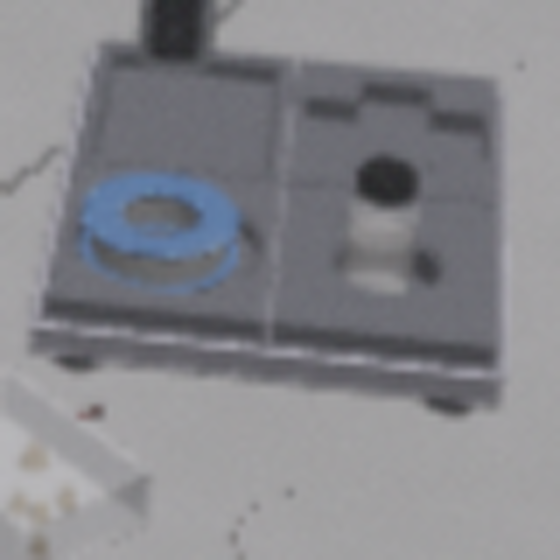

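```bash
python3 - <<'E'
from nf import *
p=pickle.load(open("side1.pkl","rb"))
o=[]
for v,z in(((.381,.428,0),.0215),((.381,.428,0),.0275)):
    draw(p,[place(M["seal_tape"][:40],*v,z),place(M["seal_tape"][40:],*v,z),nestpolys("nest_tape",.379,.427,0,.0095)[1]],(284,185,324,220),14,"pics/x.png");im=cv2.imread("pics/x.png");o.append(im[:,:390])
cv2.imwrite("pics/t_o5.png",cv2.hconcat(o))
E
```

```text
(no output)
```

View pics/t_o5.png

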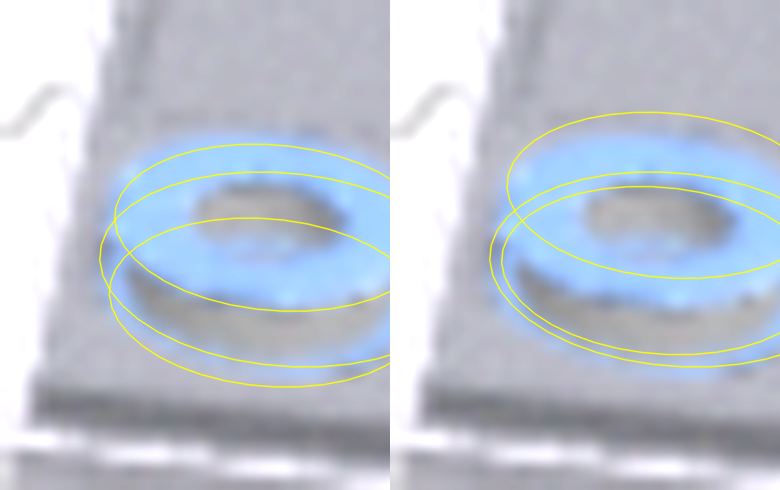

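View pics/t_t5.png

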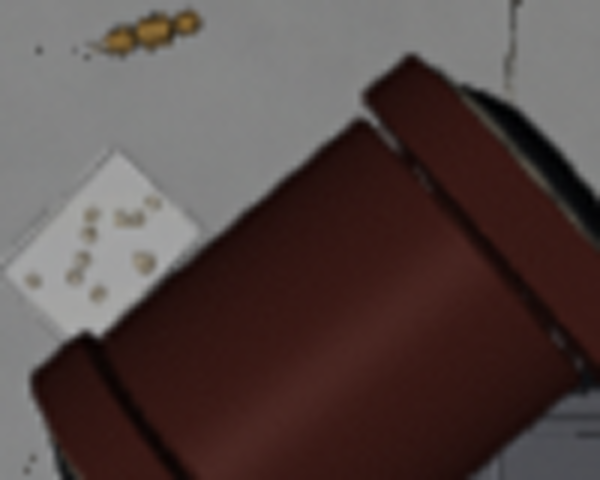

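```bash
python3 -m crank '[[0,0,0.11,-5.4,18,0,-1],[0,0,0.12,-3.1,20,0,-1],[0,0,0.12,-0.7,22,0,-1],[0,0,0.12,1.6,22,0,-1],[0,0,0.12,4,22,0,-1],[0,0,0.11,6.3,14,0,-1],[0,0,0.02,0,4,0,-1],[0,0,0,0,0,0,-1]]'; python3 plan.py .411 .536 .26 47 1; python3 - <<'E'
from nf import *
P={n:eyes.get_image(n) for n in("side","top")}
for n in P: pickle.dump(P[n],open(n+"2.pkl","wb"))
crop(P["side"],190,150,360,270,4.5,"pics/b_s.png")
crop(P["top"],185,180,315,300,5,"pics/b_t.png")
for n,p in P.items():
    for q in("seal_tape","ferrule_box"): print(n,q,[(np.round(a["centre"],3),round(a["confidence"],2)) for a in spotter.mark_of(q,p)])
E
```

```text
t: 15.53
tool_pos: [0.4109, 0.5472, 0.2512]
tool_rot: [-1.148, -2.913, 0.047]
contact_force: [-0.1, 0.3, -0.6]
opening: 0.0854
now [0.4109 0.5472 0.2512] phi 46.98 open 0.0854 t 15.53 F [-0.1  0.3 -0.6] q [ 0.82  0.32  1.57 -0.    1.28 -0.  ]
turn [-0.0315  0.0016 -0.0003] per row [-0.0315  0.0016 -0.0003]
[-0.032, 0.002, -0.0, -7.7, -8.4, -8.5]
side seal_tape [(array([0.379, 0.428, 0.024]), 0.66), (array([0.379, 0.425, 0.012]), 0.33)]
side ferrule_box [(array([0.41 , 0.536, 0.003]), 0.6), (array([ 0.724,  0.189, -0.   ]), 0.46)]
top seal_tape [(array([0.384, 0.43 , 0.024]), 0.63)]
top ferrule_box [(array([ 0.722,  0.193, -0.001]), 0.92)]
```

View pics/b_t.png

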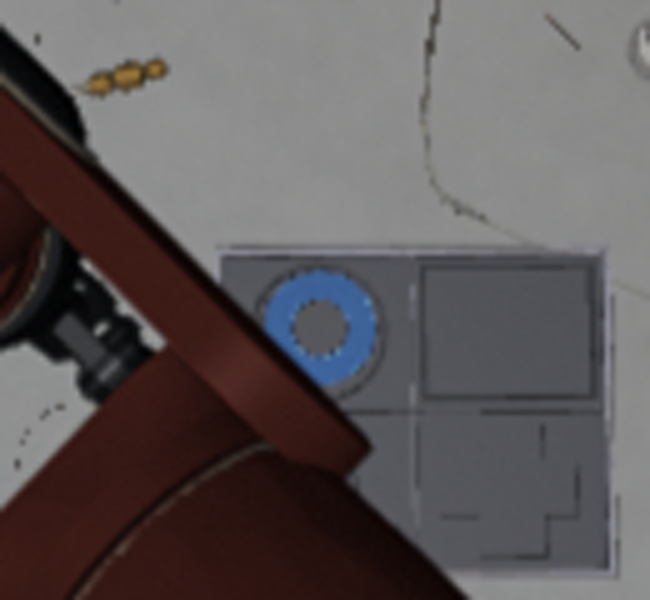

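View pics/b_s.png

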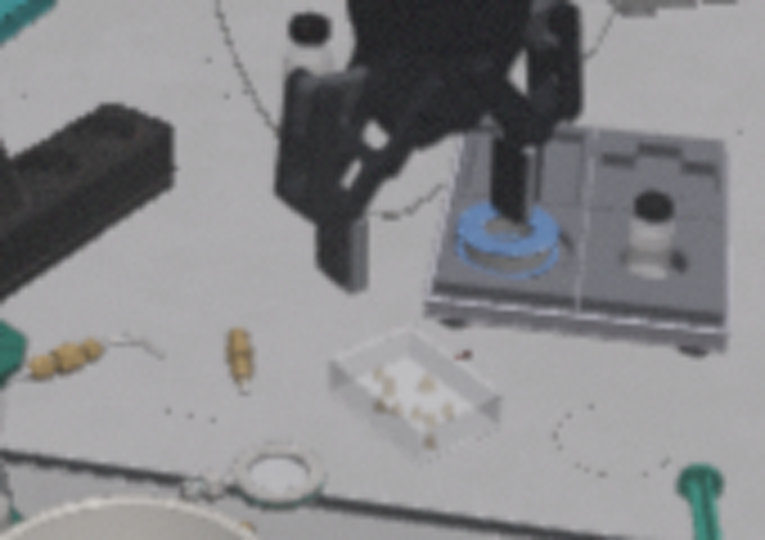

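```bash
python3 - <<'E'
from nf import *
P={"top":pickle.load(open("top2.pkl","rb")),"side":pickle.load(open("side1.pkl","rb"))}
T=P["top"];S=P["side"]
X=back(T,(248.6,245.0),.0355)[0];print("tape centre from top",X.round(4))
for z in(.0195,.0215,.0235,.0275):
    v=(X[0],X[1],0)
    a=proj(S,place(M["seal_tape"][40:],*v,z));b=proj(S,place(M["seal_tape"][:40],*v,z))
    print(z,"top ellipse u",a[:,0].min().round(2),a[:,0].max().round(2),"v",a[:,1].min().round(2),a[:,1].max().round(2),"bottom v max",b[:,1].max().round(2))
c=S["image"].astype(float);bl=(c[...,2]-c[...,0])
m=bl[185:220,284:324]
print("blue col range",[round(x,1) for x in m.max(0)])
print("rows thr:");
for u in (300,303,306): print(u,[(v,int(bl[v,u])) for v in range(190,216)])
def ar(x): return x
E
```

```text
tape centre from top [0.3814 0.4257 0.0355]
0.0195 top ellipse u 291.6 314.21 v 195.04 206.93 bottom v max 212.33
0.0215 top ellipse u 291.65 314.29 v 194.28 206.15 bottom v max 211.56
0.0235 top ellipse u 291.7 314.37 v 193.53 205.37 bottom v max 210.79
0.0275 top ellipse u 291.81 314.52 v 192.0 203.81 bottom v max 209.25
blue col range [np.float64(6.0), np.float64(7.0), np.float64(7.0), np.float64(9.0), np.float64(9.0), np.float64(9.0), np.float64(14.0), np.float64(38.0), np.float64(66.0), np.float64(69.0), np.float64(68.0), np.float64(69.0), np.float64(68.0), np.float64(69.0), np.float64(67.0), np.float64(69.0), np.float64(69.0), np.float64(68.0), np.float64(67.0), np.float64(67.0), np.float64(68.0), np.float64(68.0), np.float64(68.0), np.float64(70.0), np.float64(69.0), np.float64(70.0), np.float64(70.0), np.float64(70.0), np.float64(69.0), np.float64(61.0), np.float64(31.0), np.float64(10.0), np.float64(9.0), np.float64(9.0), np.float64(9.0), np.float64(8.0), np.float64(9.0), np.float64(8.0), np.float64(9.0), np.float64(9.0)]
rows thr:
300 [(190, 6), (191, 8), (192, 7), (193, 9), (194, 27), (195, 66), (196, 69), (197, 60), (198, 19), (199, 2), (200, 3), (201, 13), (202, 40), (203, 51), (204, 66), (205, 61), (206, 32), (207, 3), (208, 3), (209, 7), (210, 20), (211, 19), (212, 8), (213, 7), (214, 3), (215, 4)]
303 [(190, 7), (191, 7), (192, 9), (193, 9), (194, 29), (195, 64), (196, 67), (197, 61), (198, 18), (199, 2), (200, 3), (201, 14), (202, 39), (203, 38), (204, 64), (205, 66), (206, 51), (207, 10), (208, 2), (209, 2), (210, 15), (211, 32), (212, 11), (213, 7), (214, 6), (215, 7)]
306 [(190, 7), (191, 7), (192, 9), (193, 8), (194, 20), (195, 48), (196, 68), (197, 68), (198, 55), (199, 17), (200, 3), (201, 6), (202, 25), (203, 59), (204, 67), (205, 64), (206, 44), (207, 8), (208, 2), (209, 9), (210, 28), (211, 40), (212, 12), (213, 7), (214, 7), (215, 6)]
```

```bash
python3 -m crank '[[-0.03,0.002,0,-7,-7,0,-0.6],[0,0,0,0,0,0,-0.6],[0,0,0,0,0,0,-0.6]]'; python3 plan.py .411 .536 .22 47 1
```

```text
t: 16.08
tool_pos: [0.4111, 0.5352, 0.2544]
tool_rot: [1.152, 2.923, 0.004]
contact_force: [0.2, 0.7, -0.0]
opening: 0.0684
now [0.4111 0.5352 0.2544] phi 46.98 open 0.0684 t 16.08 F [ 0.2  0.7 -0. ] q [ 0.81  0.29  1.6   0.    1.24 -0.01]
turn [ 0.0024 -0.0006 -0.0003] per row [ 0.0024 -0.0006 -0.0003]
[0.002, -0.001, -0.0, 0.5, 0.4, 34.4]
```

```bash
python3 -m crank '[[0.001,0,0,0.4,0.4,15,-0.6],[0,0,0,0,0,20,-0.6],[0,0,0,0,0,10,-0.6],[0,0,0,0,0,0,-0.6],[0,0,0,0,0,0,-0.6]]'; python3 plan.py .411 .536 .182 47 1;  python3 - <<'E'
from nf import *
P={n:eyes.get_image(n) for n in("side","top")}
crop(P["side"],220,180,320,270,6,"pics/b_s2.png")
E
```

```text
t: 16.5
tool_pos: [0.4112, 0.5365, 0.207]
tool_rot: [-1.152, -2.923, -0.004]
contact_force: [-0.2, 0.1, 0.3]
opening: 0.0685
now [0.4112 0.5365 0.207 ] phi 46.98 open 0.0685 t 16.5 F [-0.2  0.1  0.3] q [ 0.81  0.35  1.62  0.    1.17 -0.01]
turn [ 0.0022 -0.0009 -0.0004] per row [ 0.0022 -0.0009 -0.0004]
[0.002, -0.001, -0.0, -0.2, -0.5, 25.0]
```

View pics/b_s2.png

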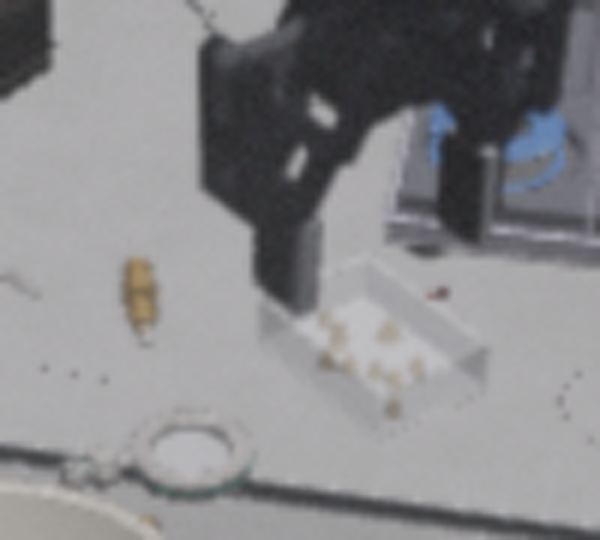

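```bash
python3 -m crank '[[0.001,0,0,-0.2,-0.3,10,-0.6],[0,0,0,0,0,11,-0.6],[0,0,0,0,0,3,-0.6],[0,0,0,0,0,0,-0.6]]'; python3 plan.py .411 .536 .182 47 1;  python3 - <<'E'
from nf import *
P={n:eyes.get_image(n) for n in("side","top")}
crop(P["side"],220,180,320,270,6,"pics/b_s3.png")
E
```

```text
t: 16.93
tool_pos: [0.4119, 0.5372, 0.1839]
tool_rot: [1.151, 2.921, 0.01]
contact_force: [0.3, -0.3, -0.4]
opening: 0.0685
now [0.4119 0.5372 0.1839] phi 46.99 open 0.0685 t 16.93 F [ 0.3 -0.3 -0.4] q [ 0.81  0.38  1.62  0.    1.13 -0.01]
turn [ 0.0063 -0.0009 -0.0002] per row [ 0.0063 -0.0009 -0.0002]
[0.006, -0.001, -0.0, -0.1, -1.5, 1.9]
```

View pics/b_s3.png

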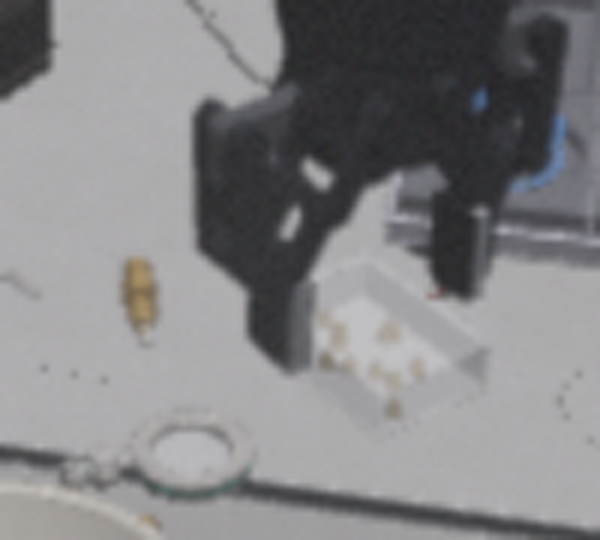

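```bash
python3 -m crank '[[0.004,0,0,0,-1,2,-0.3],[0,0,0,0,0,1,0],[0,0,0,0,0,0.5,1],[0,0,0,0,0,0,1],[0,0,0,0,0,0,1]]' 30; python3 plan.py .411 .536 .182 47 1;  python3 - <<'E'
from nf import *
P={n:eyes.get_image(n) for n in("side","top")}
crop(P["side"],220,180,320,270,6,"pics/b_s4.png")
E
```

```text
t: 17.45
tool_pos: [0.4119, 0.5371, 0.1827]
tool_rot: [1.151, 2.922, 0.009]
contact_force: [-0.4, 0.3, -0.9]
opening: 0.0475
now [0.4119 0.5371 0.1827] phi 46.99 open 0.0475 t 17.45 F [-0.4  0.3 -0.9] q [ 0.81  0.38  1.62  0.    1.13 -0.01]
turn [ 0.0055 -0.0008 -0.0002] per row [ 0.0055 -0.0008 -0.0002]
[0.006, -0.001, -0.0, -0.1, -1.4, 0.7]
```

View pics/b_s4.png

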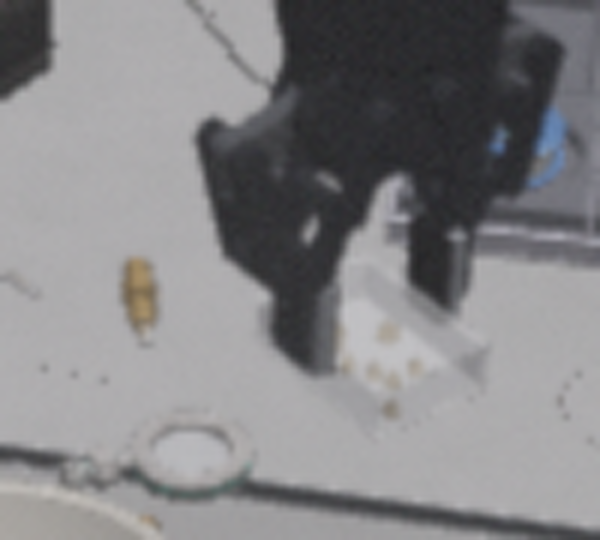

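```bash
python3 -m crank '[[0.004,0,0,0,0,-15,1],[0,0,0,0,0,-25,1],[0,0,0,0,0,-25,1],[0,0,0,0,0,-18,1],[0,0,0,0,0,0,1]]'; python3 plan.py .3805 .341 .265 0 8
```

```text
t: 17.97
tool_pos: [0.4108, 0.5358, 0.2646]
tool_rot: [-1.151, -2.92, 0.009]
contact_force: [1.1, -0.1, -0.7]
opening: 0.0479
now [0.4108 0.5358 0.2646] phi 46.98 open 0.0479 t 17.97 F [ 1.1 -0.1 -0.7] q [ 0.81  0.28  1.59  0.    1.27 -0.01]
turn [-0.0069  0.0019  0.82  ] per row [-0.0009  0.0002  0.1025]
[-0.001, 0.0, 0.103, -13.8, -20.4, 0.1]
[-0.001, 0.0, 0.103, -15.9, -18.9, 0.1]
[-0.001, 0.0, 0.103, -17.7, -17.1, 0.0]
[-0.001, 0.0, 0.103, -19.4, -15.2, 0.0]
[-0.001, 0.0, 0.103, -20.8, -13.2, -0.0]
[-0.001, 0.0, 0.103, -22.1, -11.0, -0.0]
[-0.001, 0.0, 0.103, -23.1, -8.7, -0.0]
[-0.001, 0.0, 0.103, -23.8, -6.3, -0.0]
```

```bash
python3 -m crank '[[0,0,0.08,-10,-15,-2,1],[0,0,0.1,-15.5,-19,-1,1],[0,0,0.103,-17.7,-17.1,0,1],[0,0,0.103,-19.4,-15.2,0,1],[0,0,0.103,-20.8,-13.2,0,1],[0,0,0.103,-22.1,-11,0,1],[0,0,0.103,-22.5,-8.7,0,1],[0,0,0.08,-15,-4,0,1]]'; python3 plan.py .3805 .341 .255 0 1
```

```text
t: 18.63
tool_pos: [0.3811, 0.3518, 0.2619]
tool_rot: [-2.206, -2.234, 0.013]
contact_force: [-0.8, 0.4, -0.7]
opening: 0.0477
now [0.3811 0.3518 0.2619] phi 0.73 open 0.0477 t 18.63 F [-0.8  0.4 -0.7] q [ 0.6  -0.07  1.98  0.    1.24  0.59]
turn [-0.0071  0.0042  0.0127] per row [-0.0071  0.0042  0.0127]
[-0.007, 0.004, 0.013, -10.7, -0.7, 7.0]
```

```bash
python3 -m crank '[[-0.005,0.003,0,-7,-0.5,5,1],[0,0,0,-2,0,6,1],[0,0,0,0,0,4,1],[0,0,0,0,0,0,1],[0,0,0,0,0,0,1]]'; python3 plan.py .3805 .3415 .22 1 1; python3 - <<'E'
from nf import *
P={n:eyes.get_image(n) for n in("side","top")}
for n in P: pickle.dump(P[n],open(n+"2.pkl","wb"))
crop(P["side"],270,150,360,250,6,"pics/b_s5.png")
crop(P["top"],215,205,335,305,6,"pics/b_t5.png")
E
```

```text
t: 19.05
tool_pos: [0.3793, 0.3401, 0.2413]
tool_rot: [-2.204, -2.236, 0.01]
contact_force: [-0.0, 0.4, -0.1]
opening: 0.0475
now [0.3793 0.3401 0.2413] phi 0.84 open 0.0475 t 19.05 F [-0.   0.4 -0.1] q [ 0.58 -0.06  2.01  0.    1.2   0.57]
turn [-0.0059  0.0032 -0.0028] per row [-0.0059  0.0032 -0.0028]
[-0.006, 0.003, -0.003, 1.4, 1.3, 21.3]
```

View pics/b_s5.png

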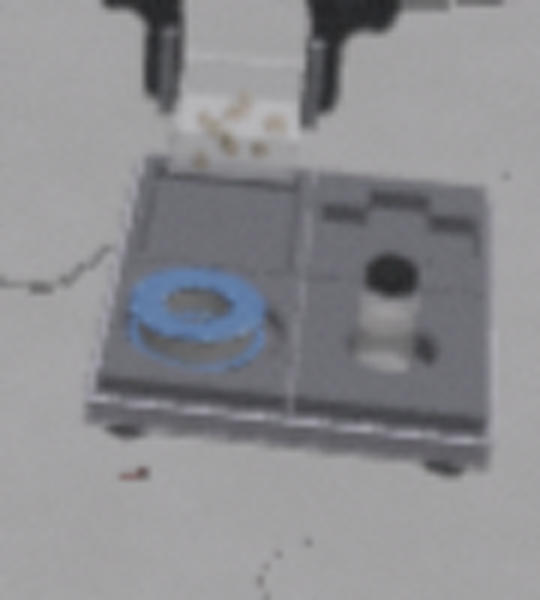

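View pics/b_t5.png

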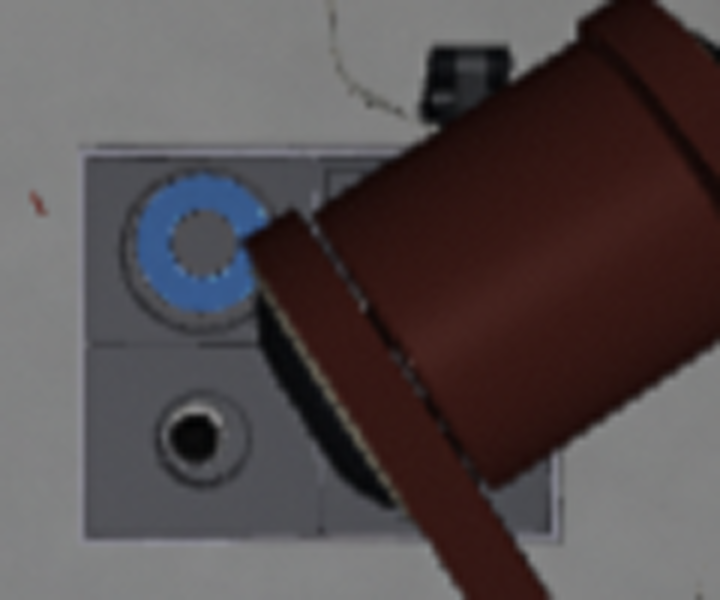

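```bash
python3 - <<'E'
from nf import *
p=pickle.load(open("side2.pkl","rb"))
v=(.3793,.3401,np.radians(.84));z=.2413-.1827;a=M["ferrule_box"]
draw(p,[place(a[[k,2+k,6+k,4+k]],*v,z) for k in(0,1)]+[nestpolys("nest_box",.3805,.3415,.016,.0095)[1]],(280,140,345,215),8.5,"pics/b_o5.png")
E
```

```text
(no output)
```

View pics/b_o5.png

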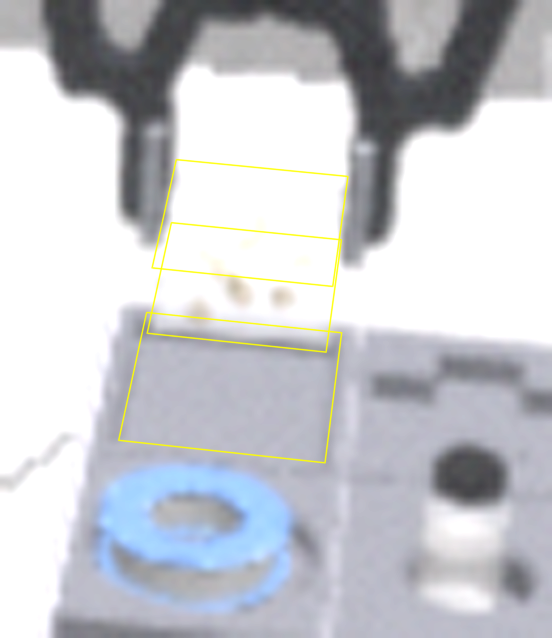

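```bash
sed -i 's/alpha=1.7/alpha=AL/; s/^def draw/AL=1.7\ndef draw/' ov.py; python3 - <<'E'
import ov; ov.AL=0.95
from nf import *
p=pickle.load(open("side2.pkl","rb"))
v=(.3793,.3401,np.radians(.84));z=.2413-.1827;a=M["ferrule_box"]
draw(p,[],(290,140,330,195),10,"pics/x1.png")
draw(p,[place(a[[k,2+k,6+k,4+k]],*v,z) for k in(0,1)],(290,140,330,195),10,"pics/x2.png")
cv2.imwrite("pics/b_o6.png",cv2.hconcat([cv2.imread("pics/x1.png"),cv2.imread("pics/x2.png")]))
E
```

```text
(no output)
```

View pics/b_o6.png

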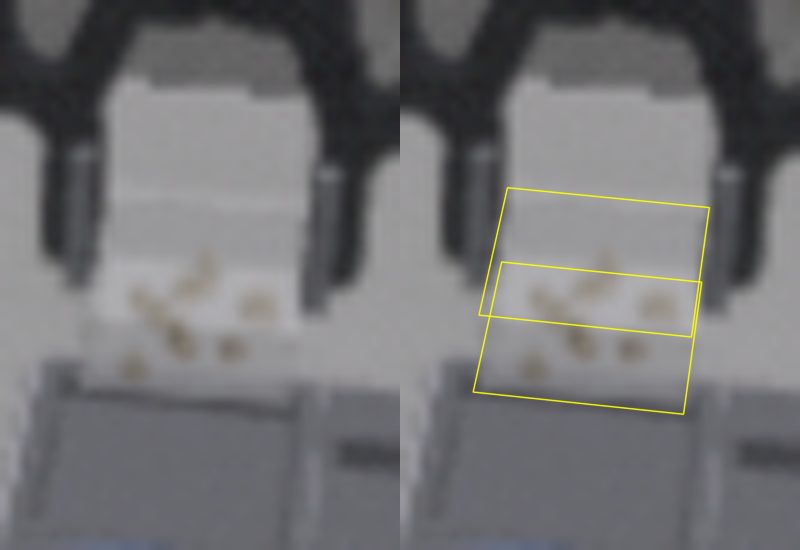

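```bash
python3 -m crank '[[-0.004,0.003,-0.002,0.8,0.5,8,1],[-0.002,0,0,0,0,10,1],[0,0,0,0,0,6,1],[0,0,0,0,0,2,1],[0,0,0,0,0,1,1]]'; python3 plan.py .3803 .3415 .21 1 1
```

```text
t: 19.57
tool_pos: [0.3804, 0.343, 0.2126]
tool_rot: [2.199, 2.243, 0.005]
contact_force: [-0.1, -0.0, -2.0]
opening: 0.0479
now [0.3804 0.343  0.2126] phi 1.13 open 0.0479 t 19.57 F [-0.1 -0.  -2. ] q [ 0.59 -0.01  2.02 -0.    1.13  0.57]
turn [ 0.0027 -0.0015  0.0022] per row [ 0.0027 -0.0015  0.0022]
[0.003, -0.002, 0.002, -1.5, -0.1, 2.6]
```

Box underside is about 30 mm up, just above the nest rim. I'll check before dropping into the recess.

```bash
python3 -m crank '[[0.002,0,0,-1.6,-0.2,0.8,1],[0,0,0,-0.4,0,0.6,1]]'; python3 plan.py .3803 .3415 .21 1 1; python3 - <<'E'
import ov; ov.AL=0.95
from nf import *
p=eyes.get_image("side");o=ctrl.get_obs();print(o["tool_pos"])
x,y,zz=o["tool_pos"]
v=(x,y,np.radians(1));z=zz-.1827;a=M["ferrule_box"]
draw(p,[],(285,155,330,210),8.5,"pics/x1.png")
draw(p,[place(a[[k,2+k,6+k,4+k]],*v,z) for k in(0,1)]+[nestpolys("nest_box",.3803,.3415,.016,.0095)[1]],(285,155,330,210),8.5,"pics/x2.png")
cv2.imwrite("pics/b_o7.png",cv2.hconcat([cv2.imread("pics/x1.png"),cv2.imread("pics/x2.png")]))
E
```

```text
t: 19.73
tool_pos: [0.38, 0.3409, 0.2103]
tool_rot: [-2.198, -2.243, -0.0]
contact_force: [-0.3, -0.5, -0.3]
opening: 0.0476
now [0.38   0.3409 0.2103] phi 1.15 open 0.0476 t 19.73 F [-0.3 -0.5 -0.3] q [ 0.59 -0.01  2.03  0.    1.13  0.56]
turn [-0.0006 -0.0008  0.0026] per row [-0.0006 -0.0008  0.0026]
[-0.001, -0.001, 0.003, 0.6, 0.3, 0.3]
[0.38000562 0.34079958 0.21024738]
```

View pics/b_o7.png

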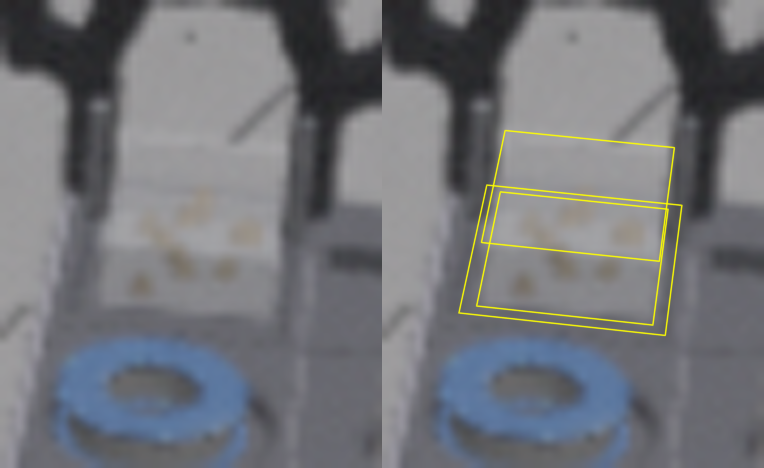

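```bash
python3 - <<'E'
import ov
from nf import *
p=eyes.get_image("side")
im=p["image"][150:200,290:328,::-1].astype(float)
im=np.clip((im-60)*1.7,0,255).astype(np.uint8)
cv2.imwrite("pics/z1.png",cv2.resize(im,None,fx=12,fy=12,interpolation=cv2.INTER_CUBIC))
E
```

```text
(no output)
```

View pics/z1.png

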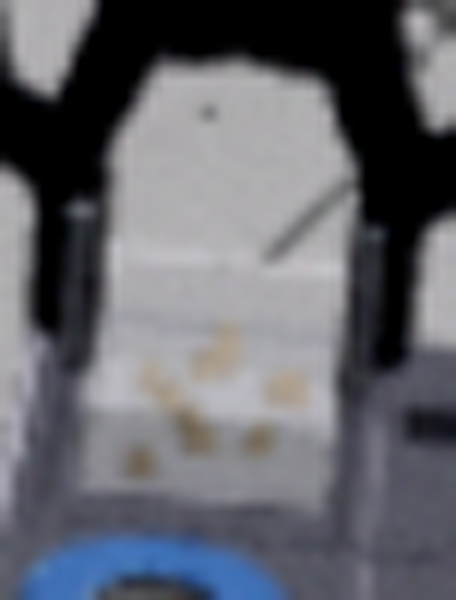

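```bash
python3 -m crank '[[0,0,0,0,0,4,1],[0,0,0,0,0,3.5,1],[0,0,0,-0.3,-0.3,1.5,1]]'; python3 plan.py .3803 .3415 .202 1 1
```

```text
t: 20.08
tool_pos: [0.3806, 0.341, 0.2029]
tool_rot: [-2.199, -2.243, -0.006]
contact_force: [-3.6, -1.5, 11.7]
opening: 0.0479
now [0.3806 0.341  0.2029] phi 1.12 open 0.0479 t 20.08 F [-3.6 -1.5 11.7] q [0.58 0.   2.03 0.   1.11 0.56]
turn [ 0.0025 -0.0029  0.0021] per row [ 0.0025 -0.0029  0.0021]
[0.002, -0.003, 0.002, 0.5, -0.3, 0.9]
```

```bash
python3 -m crank '[[0,0,0,0,0,0,0.0],[0,0,0,0,0,0,-0.4],[0,0,0,0,0,-2,-0.6],[0,0,0,0,0,-10,-0.6],[0,0,0,0,0,-25,-0.6],[0,0,0,0,0,-25,-0.6],[0,0,0,0,0,-10,-0.6],[0,0,0,0,0,0,-0.6]]'; python3 plan.py .4965 .5185 .26 16 8; python3 - <<'E'
import ov; ov.AL=0.95
from nf import *
p=eyes.get_image("side")
v=(.3806,.341,np.radians(1));z=.0198;a=M["ferrule_box"]
draw(p,[],(285,155,330,210),8.5,"pics/x1.png")
draw(p,[place(a[[k,2+k,6+k,4+k]],*v,z) for k in(0,1)]+[nestpolys("nest_box",.3803,.3415,.016,.0095)[1]],(285,155,330,210),8.5,"pics/x2.png")
cv2.imwrite("pics/b_o8.png",cv2.hconcat([cv2.imread("pics/x1.png"),cv2.imread("pics/x2.png")]))
E
```

```text
t: 20.75
tool_pos: [0.38, 0.3405, 0.2784]
tool_rot: [-2.199, -2.242, -0.003]
contact_force: [-0.9, -0.1, 0.0]
opening: 0.0683
now [0.38   0.3405 0.2784] phi 1.12 open 0.0683 t 20.75 F [-0.9 -0.1  0. ] q [ 0.58 -0.11  1.99  0.    1.26  0.56]
turn [ 0.0009 -0.0016 -0.2597] per row [ 0.0001 -0.0002 -0.0325]
[0.0, -0.0, -0.032, 22.0, 15.0, 2.3]
[0.0, -0.0, -0.032, 21.5, 15.7, 2.3]
[0.0, -0.0, -0.032, 20.9, 16.4, 2.3]
[0.0, -0.0, -0.032, 20.4, 17.1, 2.3]
[0.0, -0.0, -0.032, 19.8, 17.7, 2.3]
[0.0, -0.0, -0.032, 19.3, 18.3, 2.3]
[0.0, -0.0, -0.032, 18.6, 19.0, 2.3]
[0.0, -0.0, -0.032, 18.0, 19.6, 2.3]
```

View pics/b_o8.png

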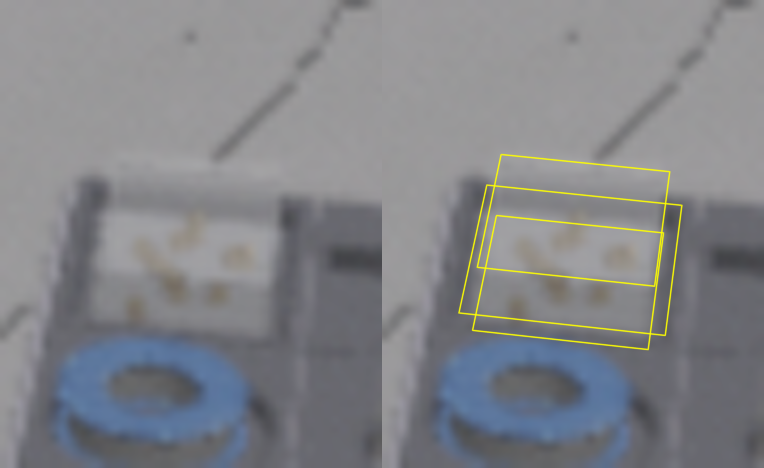

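```bash
python3 -m crank '[[0,0,-0.025,14,10,0,0],[0,0,-0.032,21.5,15.7,0,0.4],[0,0,-0.033,20.9,16.4,0,0.4],[0,0,-0.033,21,17.1,0,0.4],[0,0,-0.033,20.5,17.7,0,0.4],[0,0,-0.033,20,18.3,0,0.4],[0,0,-0.033,18.6,18,0,0.4],[0,0,-0.025,12,13,0,0.4]]'; python3 plan.py .496 .52 .23 16 1
```

```text
t: 21.47
tool_pos: [0.486, 0.5069, 0.2636]
tool_rot: [-1.892, -2.502, 0.023]
contact_force: [-0.0, -0.6, 0.9]
opening: 0.0258
now [0.486  0.5069 0.2636] phi 15.8 open 0.0258 t 21.47 F [-0.  -0.6  0.9] q [0.7  0.35 1.52 0.   1.29 0.42]
turn [-0.0142  0.0054 -0.0035] per row [-0.0142  0.0054 -0.0035]
[-0.014, 0.005, -0.003, 10.1, 13.7, 33.3]
```

```bash
python3 -m crank '[[-0.012,0.005,-0.003,7,10,10,0.4],[0,0,0,1,2,14,0.4],[0,0,0,0,0,6,0.4],[0,0,0,0,0,0,0.4],[0,0,0,0,0,0,0.4]]'; python3 plan.py .496 .52 .2 16 1; python3 - <<'E'
from nf import *
P={n:eyes.get_image(n) for n in("side","top")}
pickle.dump(P["side"],open("side2.pkl","wb"))
crop(P["side"],200,170,300,260,6,"pics/u_s.png")
E
```

```text
t: 21.88
tool_pos: [0.4948, 0.5187, 0.2224]
tool_rot: [-1.887, -2.508, 0.019]
contact_force: [-0.0, -0.5, -0.8]
opening: 0.0255
now [0.4948 0.5187 0.2224] phi 16.08 open 0.0255 t 21.88 F [-0.  -0.5 -0.8] q [0.71 0.42 1.5  0.   1.23 0.42]
turn [-0.012   0.0047  0.0014] per row [-0.012   0.0047  0.0014]
[-0.012, 0.005, 0.001, 1.0, 1.7, 22.4]
```

View pics/u_s.png

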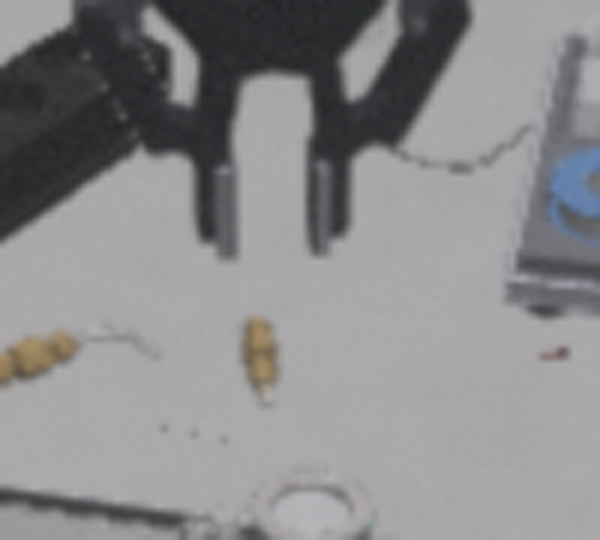

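```bash
python3 -m crank '[[-0.008,0.004,0.001,1,1.5,8,0.4],[-0.003,0,0,0,0,10,0.4],[0,0,0,0,0,6,0.4],[0,0,0,0,0,0,0.4],[0,0,0,0,0,0,0.4]]'; python3 plan.py .496 .52 .177 16 1; python3 - <<'E'
from nf import *
P={n:eyes.get_image(n) for n in("side","top")}
pickle.dump(P["side"],open("side2.pkl","wb"))
crop(P["side"],200,170,300,260,6,"pics/u_s2.png")
E
```

```text
t: 22.4
tool_pos: [0.496, 0.5194, 0.1996]
tool_rot: [1.891, 2.507, 0.007]
contact_force: [0.5, -0.5, -0.7]
opening: 0.0255
now [0.496  0.5194 0.1996] phi 15.97 open 0.0255 t 22.4 F [ 0.5 -0.5 -0.7] q [ 0.7   0.45  1.51 -0.    1.18  0.43]
turn [ 0.0044 -0.0016 -0.0006] per row [ 0.0044 -0.0016 -0.0006]
[0.004, -0.002, -0.001, 0.6, 0.0, 22.6]
```

View pics/u_s2.png

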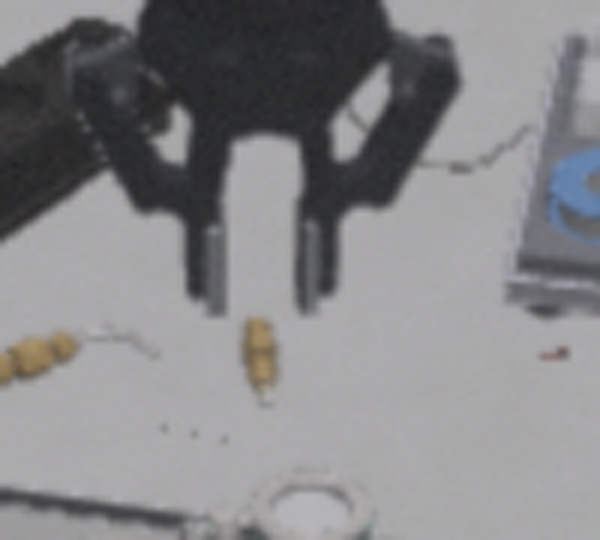

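```bash
python3 -m crank '[[0.003,0,0,0.4,0,9,0.4],[0,0,0,0,0,10,0.4],[0,0,0,0,0,3,0.4],[0,0,0,0,0,0.5,0.4]]'; python3 plan.py .496 .52 .176 16 1; python3 - <<'E'
from nf import *
P={n:eyes.get_image(n) for n in("side","top")}
pickle.dump(P["side"],open("side2.pkl","wb"))
crop(P["side"],210,190,280,260,8,"pics/u_s3.png")
E
```

```text
t: 22.83
tool_pos: [0.4965, 0.5204, 0.1766]
tool_rot: [1.891, 2.509, 0.007]
contact_force: [0.4, 0.1, 0.1]
opening: 0.0256
now [0.4965 0.5204 0.1766] phi 15.97 open 0.0256 t 22.83 F [0.4 0.1 0.1] q [0.71 0.48 1.51 0.   1.15 0.43]
turn [ 0.0037 -0.0028 -0.0005] per row [ 0.0037 -0.0028 -0.0005]
[0.004, -0.003, -0.0, -0.3, -0.5, 0.6]
```

View pics/u_s3.png

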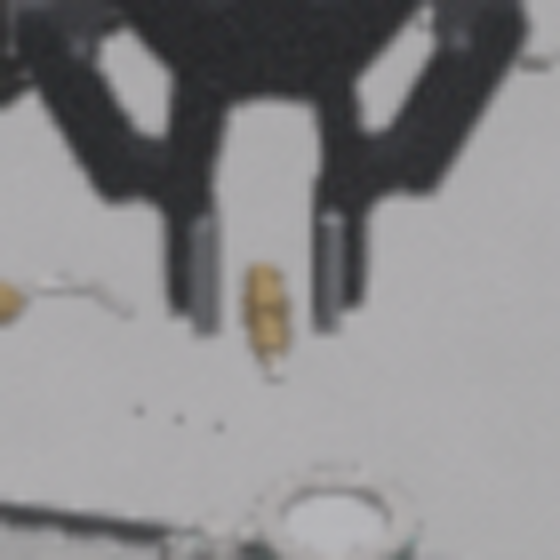

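```bash
python3 -m crank '[[0,0,0,0,0,1,0.6],[0,0,0,0,0,0.5,1],[0,0,0,0,0,0.3,1],[0,0,0,0,0,0,1],[0,0,0,0,0,0,1]]' 30; python3 plan.py .496 .52 .176 16 1; python3 - <<'E'
from nf import *
P={n:eyes.get_image(n) for n in("side","top")}
crop(P["side"],210,190,280,260,8,"pics/u_s4.png")
E
```

```text
t: 23.35
tool_pos: [0.4969, 0.5208, 0.1763]
tool_rot: [1.891, 2.508, 0.01]
contact_force: [-0.3, -0.3, -0.4]
opening: 0.0104
now [0.4969 0.5208 0.1763] phi 15.98 open 0.0104 t 23.35 F [-0.3 -0.3 -0.4] q [0.71 0.48 1.51 0.   1.15 0.43]
turn [ 0.0056 -0.0036 -0.0004] per row [ 0.0056 -0.0036 -0.0004]
[0.006, -0.004, -0.0, -0.5, -1.1, 0.3]
```

View pics/u_s4.png

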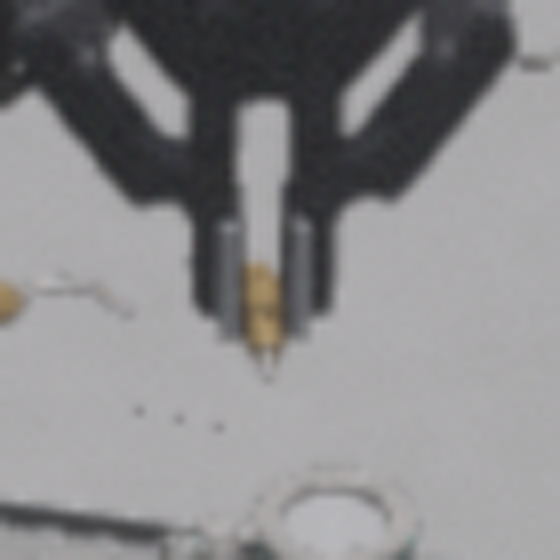

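```bash
python3 -m crank '[[0.005,-0.003,0,0,0,-12,1],[0,0,0,0,0,-25,1],[0,0,0,0,0,-25,1],[0,0,0,0,0,-20,1],[0,0,0,0,0,0,1]]'; python3 plan.py .311 .338 .262 1 9; python3 - <<'E'
from nf import *
P={n:eyes.get_image(n) for n in("side","top")}
crop(P["side"],200,150,300,240,6,"pics/u_s5.png")
E
```

```text
t: 23.87
tool_pos: [0.4962, 0.5201, 0.2616]
tool_rot: [-1.89, -2.508, 0.008]
contact_force: [1.3, 0.8, 0.3]
opening: 0.0105
now [0.4962 0.5201 0.2616] phi 15.97 open 0.0105 t 23.87 F [1.3 0.8 0.3] q [0.71 0.38 1.48 0.   1.29 0.43]
turn [-0.0047  0.0028  0.2614] per row [-0.0005  0.0003  0.029 ]
[-0.001, 0.0, 0.029, -13.8, -25.4, 0.1]
[-0.001, 0.0, 0.029, -14.5, -24.9, 0.1]
[-0.001, 0.0, 0.029, -15.2, -24.5, 0.1]
[-0.001, 0.0, 0.029, -15.9, -24.1, 0.1]
[-0.001, 0.0, 0.029, -16.6, -23.6, 0.0]
[-0.001, 0.0, 0.029, -17.3, -23.1, 0.0]
[-0.001, 0.0, 0.029, -18.0, -22.6, 0.0]
[-0.001, 0.0, 0.029, -18.6, -22.1, -0.0]
[-0.001, 0.0, 0.029, -19.3, -21.5, -0.0]
```

View pics/u_s5.png

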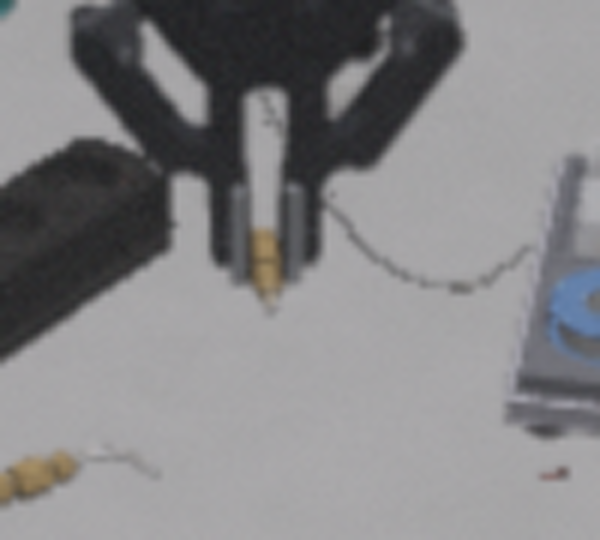

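Held. Now over to the union nest.

```bash
python3 -m crank '[[0,0,0.022,-10,-18,-1,1],[0,0,0.03,-14.5,-25,0,1],[0,0,0.03,-15.5,-26,0,1],[0,0,0.03,-16.5,-26,0,1],[0,0,0.03,-17,-26,0,1],[0,0,0.03,-18,-26,0,1],[0,0,0.03,-18.5,-24,0,1],[0,0,0.03,-17,-18,0,1]]'; python3 plan.py .311 .338 .255 1 1
```

```text
t: 24.63
tool_pos: [0.3226, 0.3533, 0.2459]
tool_rot: [-2.179, -2.258, 0.05]
contact_force: [0.3, 0.1, 0.0]
opening: 0.0103
now [0.3226 0.3533 0.2459] phi 2.02 open 0.0103 t 24.63 F [0.3 0.1 0. ] q [ 0.68 -0.14  2.08 -0.    1.24  0.64]
turn [-0.0255  0.0199  0.018 ] per row [-0.0255  0.0199  0.018 ]
[-0.025, 0.02, 0.018, -15.0, -12.4, -8.5]
```

```bash
python3 -m crank '[[-0.02,0.015,0.012,-9,-6,0,1],[-0.004,0.003,0,-3,-1,0,1],[0,0,0,0,0,0,1],[0,0,0,0,0,0,1]]'; python3 plan.py .311 .338 .225 1 1; python3 - <<'E'
import ov; ov.AL=1.0
from nf import *
P={n:eyes.get_image(n) for n in("side","top")}
p=P["side"];o=ctrl.get_obs();x,y,zz=o["tool_pos"]
c=(x,y+.0035,np.radians(1));a=M["union"];z=zz-.1763
draw(p,[],(300,150,360,215),8,"pics/x1.png");draw(p,[place(a[[k,2+k,6+k,4+k]],*c,z) for k in(0,1)]+nestpolys("nest_union",.311,.3405,.016,.0095)[1:],(300,150,360,215),8,"pics/x2.png")
A=cv2.hconcat([cv2.imread("pics/x1.png")[:,:390],cv2.imread("pics/x2.png")[:,:390]]);cv2.imwrite("pics/u_o.png",A)
E
```

```text
t: 24.97
tool_pos: [0.3099, 0.3359, 0.2386]
tool_rot: [-2.195, -2.245, 0.025]
contact_force: [0.1, 0.0, -1.9]
opening: 0.0105
now [0.3099 0.3359 0.2386] phi 1.29 open 0.0105 t 24.97 F [ 0.1  0.  -1.9] q [ 0.66 -0.19  2.13 -0.    1.21  0.64]
turn [-0.0125  0.0102  0.0052] per row [-0.0125  0.0102  0.0052]
[-0.012, 0.01, 0.005, 2.2, 1.3, 13.5]
```

View pics/u_o.png

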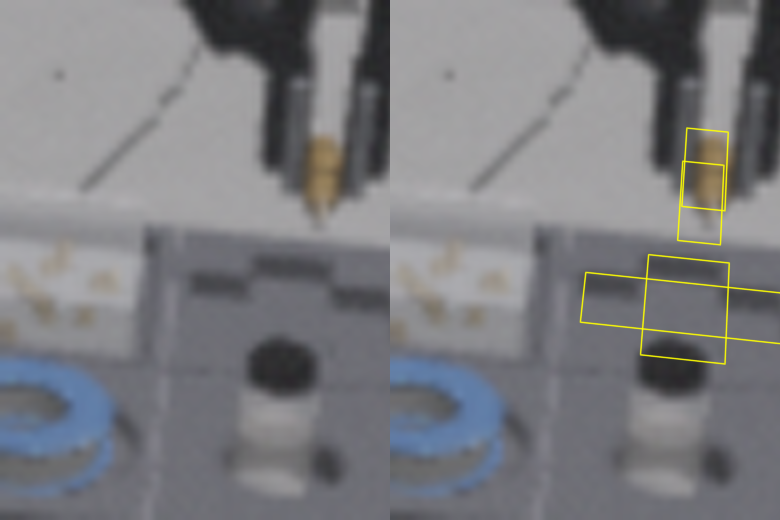

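```bash
python3 -m crank '[[-0.012,0.010,0.005,2,1,4,1],[0,0,0,0,0,4,1],[0,0,0,0,0,0,1]]'; python3 plan.py .311 .338 .215 1 1; python3 - <<'E'
import ov; ov.AL=1.0
from nf import *
P={n:eyes.get_image(n) for n in("side","top")}
p=P["side"];o=ctrl.get_obs();x,y,zz=o["tool_pos"]
c=(x,y+.0035,np.radians(1));a=M["union"];z=zz-.1763
draw(p,[],(300,150,360,215),8,"pics/x1.png");draw(p,[place(a[[k,2+k,6+k,4+k]],*c,z) for k in(0,1)]+nestpolys("nest_union",.311,.3405,.016,.0095)[1:],(300,150,360,215),8,"pics/x2.png")
A=cv2.hconcat([cv2.imread("pics/x1.png")[:,:390],cv2.imread("pics/x2.png")[:,:390]]);cv2.imwrite("pics/u_o2.png",A)
E
```

```text
t: 25.32
tool_pos: [0.3131, 0.3401, 0.2308]
tool_rot: [2.202, 2.241, 0.004]
contact_force: [0.3, 0.4, 0.2]
opening: 0.0105
now [0.3131 0.3401 0.2308] phi 1.0 open 0.0105 t 25.32 F [0.3 0.4 0.2] q [ 0.67 -0.17  2.13  0.    1.18  0.65]
turn [ 0.002  -0.0019 -0.    ] per row [ 0.002  -0.0019 -0.    ]
[0.002, -0.002, -0.0, -2.1, -2.2, 15.8]
```

View pics/u_o2.png

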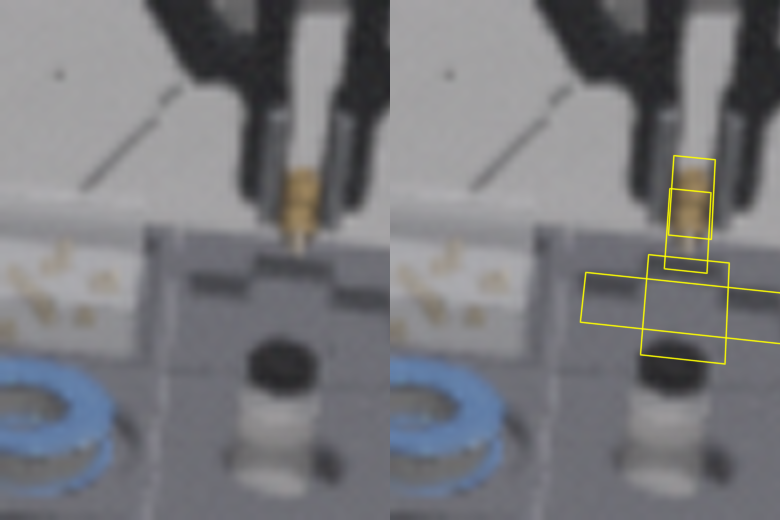

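```bash
python3 -m crank '[[0.002,-0.001,0,-2.2,-2.2,5,1],[0,0,0,-0.2,-0.2,7,1],[0,0,0,0,0,5,1],[0,0,0,0,0,1,1]]'; python3 plan.py .311 .338 .205 1 1
```

```text
t: 25.75
tool_pos: [0.3111, 0.3378, 0.2123]
tool_rot: [-2.202, -2.241, -0.004]
contact_force: [-0.8, -0.4, 0.1]
opening: 0.0106
now [0.3111 0.3378 0.2123] phi 1.01 open 0.0106 t 25.75 F [-0.8 -0.4  0.1] q [ 0.66 -0.14  2.15  0.    1.14  0.65]
turn [ 0.0013 -0.0019  0.0001] per row [ 0.0013 -0.0019  0.0001]
[0.001, -0.002, 0.0, 0.2, -0.1, 7.3]
```

```bash
python3 -m crank '[[0,-0.001,0,0,0,4,1],[0,0,0,-0.2,-0.2,4,1],[0,0,0,-0.2,-0.2,1,1]]'; python3 plan.py .311 .338 .197 1 1; python3 - <<'E'
import ov; ov.AL=1.0
from nf import *
p=eyes.get_image("side");p=p;o=ctrl.get_obs();x,y,zz=o["tool_pos"]
c=(x,y+.0035,np.radians(1));a=M["union"];z=zz-.1763
draw(p,[],(300,150,360,215),8,"pics/x1.png");draw(p,[place(a[[k,2+k,6+k,4+k]],*c,z) for k in(0,1)]+nestpolys("nest_union",.311,.3405,.016,.0095)[1:],(300,150,360,215),8,"pics/x2.png")
A=cv2.hconcat([cv2.imread("pics/x1.png")[:,:390],cv2.imread("pics/x2.png")[:,:390]]);cv2.imwrite("pics/u_o3.png",A)
E
```

```text
t: 26.0
tool_pos: [0.3104, 0.3372, 0.2017]
tool_rot: [2.202, 2.241, 0.001]
contact_force: [-0.2, -0.0, -0.4]
opening: 0.0104
now [0.3104 0.3372 0.2017] phi 1.01 open 0.0104 t 26.0 F [-0.2 -0.  -0.4] q [ 0.66 -0.13  2.15 -0.    1.12  0.65]
turn [ 0.0004 -0.0001  0.0001] per row [ 0.0004 -0.0001  0.0001]
[0.0, -0.0, 0.0, 0.8, 0.6, 4.7]
```

View pics/u_o3.png

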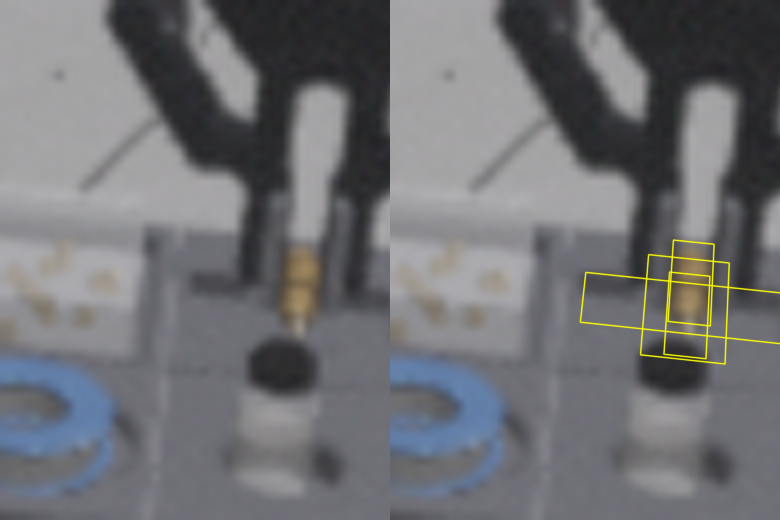

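```bash
python3 -m crank '[[0,0,0,0.6,0.4,3,1],[0,0,0,0,0,2.5,1],[0,0,0,0,0,1.2,1]]'; python3 plan.py .311 .338 .196 1 1
```

```text
t: 26.3
tool_pos: [0.3113, 0.3384, 0.1961]
tool_rot: [-2.202, -2.241, -0.002]
contact_force: [-5.8, -3.9, 14.3]
opening: 0.0106
now [0.3113 0.3384 0.1961] phi 1.0 open 0.0106 t 26.3 F [-5.8 -3.9 14.3] q [ 0.66 -0.11  2.15  0.    1.1   0.65]
turn [ 0.0008 -0.0008  0.0001] per row [ 0.0008 -0.0008  0.0001]
[0.001, -0.001, 0.0, -0.3, -0.3, 0.1]
```

```bash
python3 -m crank '[[0,0,0,0,0,0,0.5],[0,0,0,0,0,0,0.5],[0,0,0,0,0,-3,0.5],[0,0,0,0,0,-10,0.5],[0,0,0,0,0,-20,0.5],[0,0,0,0,0,-25,0.5],[0,0,0,0,0,-25,0.5],[0,0,0,0,0,-20,0.5]]'; python3 plan.py .3 .6 .4 45 12; python3 - <<'E'
import ov; ov.AL=1.0
from nf import *
p=eyes.get_image("side")
draw(p,[],(275,150,375,240),7,"pics/f_s.png")
E
```

```text
t: 26.97
tool_pos: [0.3096, 0.3369, 0.2996]
tool_rot: [-2.201, -2.24, 0.017]
contact_force: [0.4, 0.8, -1.0]
opening: 0.0215
now [0.3096 0.3369 0.2996] phi 1.01 open 0.0215 t 26.97 F [ 0.4  0.8 -1. ] q [ 0.66 -0.27  2.09 -0.    1.33  0.65]
turn [-0.0106  0.0031 -0.7678] per row [-0.0009  0.0003 -0.064 ]
[-0.001, 0.0, -0.064, 21.9, -0.5, -8.5]
[-0.001, 0.0, -0.064, 21.9, 0.9, -8.5]
[-0.001, 0.0, -0.064, 21.8, 2.3, -8.5]
[-0.001, 0.0, -0.064, 21.6, 3.7, -8.5]
[-0.001, 0.0, -0.064, 21.3, 5.1, -8.5]
[-0.001, 0.0, -0.064, 20.9, 6.5, -8.5]
[-0.001, 0.0, -0.064, 20.5, 7.8, -8.5]
[-0.001, 0.0, -0.064, 19.9, 9.1, -8.4]
[-0.001, 0.0, -0.064, 19.3, 10.4, -8.4]
[-0.001, 0.0, -0.064, 18.6, 11.6, -8.4]
[-0.001, 0.0, -0.064, 17.8, 12.8, -8.4]
[-0.001, 0.0, -0.064, 17.0, 13.9, -8.4]
```

View pics/f_s.png

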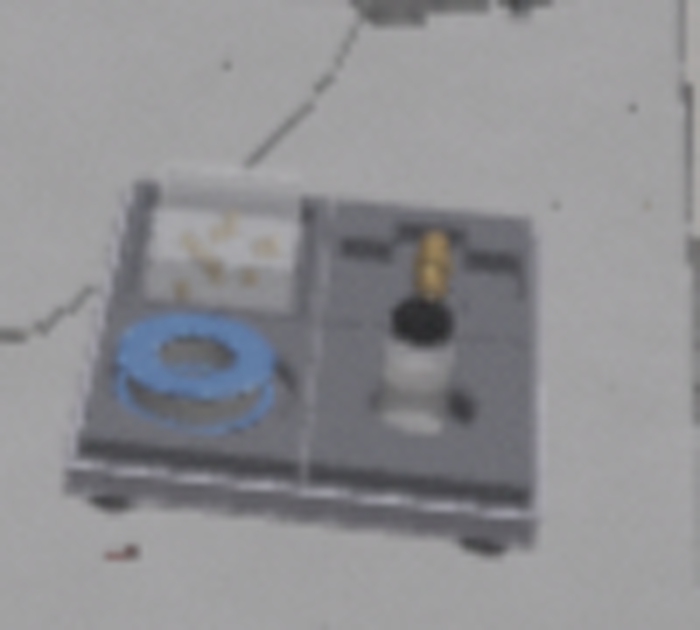

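```bash
python3 -m crank '[[0,0,-0.05,14,0,-15,0.5],[0,0,-0.064,25,1,-12,0.5],[0,0,-0.064,30,2,-8,0.5],[0,0,-0.064,30,3,-8,0.5],[0,0,-0.064,30,5,-8,0.5],[0,0,-0.064,30,4,-8,0.5],[0,0,-0.064,30,3,-8,0.5],[0,0,-0.064,30,2,-8,0.5]]'; python3 plan.py .18 .6 .4 74 6
```

```text
t: 27.68
tool_pos: [0.2748, 0.558, 0.3904]
tool_rot: [1.56, 2.722, 0.011]
contact_force: [-0.3, -0.3, -1.1]
opening: 0.0213
now [0.2748 0.558  0.3904] phi 30.37 open 0.0213 t 27.68 F [-0.3 -0.3 -1.1] q [ 0.99  0.05  1.64 -0.    1.45  0.46]
turn [ 0.0074  0.0032 -0.7615] per row [ 0.0012  0.0005 -0.1269]
[0.001, 0.001, -0.127, 14.0, -10.1, -1.7]
[0.001, 0.001, -0.127, 15.2, -8.2, -1.7]
[0.001, 0.001, -0.127, 16.1, -6.2, -1.6]
[0.001, 0.001, -0.127, 16.8, -4.2, -1.6]
[0.001, 0.001, -0.127, 17.2, -2.0, -1.6]
[0.001, 0.001, -0.127, 17.3, 0.2, -1.6]
```

```bash
python3 -m crank '[[0,0,-0.1,14,-10,-2,0.5],[0,0,-0.12,15,-8,-2,0.5],[0,0,-0.12,16,-6,-2,0.5],[0,0,-0.12,10,-4,-2,0.5],[0,0,0,3,0,0,0.5],[0,0,0,0,0,0,0.5],[0,0,0,0,0,0,0.5]]'; python3 - <<'E'
import ov; ov.AL=1.3
from nf import *
P={n:eyes.get_image(n) for n in("top","side")}
for n in P: pickle.dump(P[n],open(n+"f.pkl","wb"))
draw(P["top"],[],(225,220,315,300),7,"pics/ff_t.png")
draw(P["side"],[],(150,140,370,290),3.5,"pics/ff_s.png")
draw(P["top"],[],(130,140,330,300),4,"pics/ff_t2.png".replace("t2","t2"))
for n,p in P.items():
    for q in "vial seal_tape ferrule_box union elbow clamp_ring".split():
        print(n,q,[(np.round(a["centre"],3).tolist(),round(a["confidence"],2)) for a in spotter.mark_of(q,p)][:2])
E
```

```text
t: 28.27
tool_pos: [0.21, 0.5911, 0.4052]
tool_rot: [0.864, 3.014, 0.023]
contact_force: [0.2, -0.7, 0.4]
opening: 0.0213
top vial [([0.513, 0.271, -0.002], 0.52), ([0.316, 0.429, 0.015], 0.43)]
top seal_tape [([0.383, 0.429, 0.023], 0.71), ([0.378, 0.34, 0.028], 0.59)]
top ferrule_box [([0.722, 0.194, -0.001], 0.98), ([0.38, 0.341, 0.029], 0.92)]
top union [([0.314, 0.344, 0.02], 0.59)]
top elbow [([0.566, 0.542, 0.005], 0.51)]
top clamp_ring [([0.473, 0.605, 0.001], 0.52)]
side vial [([0.517, 0.274, -0.004], 0.67), ([0.314, 0.43, 0.017], 0.59)]
side seal_tape [([0.381, 0.427, 0.023], 0.85)]
side ferrule_box [([0.378, 0.34, 0.021], 0.82), ([0.38, 0.424, 0.013], 0.71)]
side union [([0.309, 0.345, 0.02], 0.36)]
side elbow [([0.568, 0.542, -0.002], 0.57)]
side clamp_ring [([0.47, 0.606, -0.001], 0.52)]
```

View pics/ff_t.png

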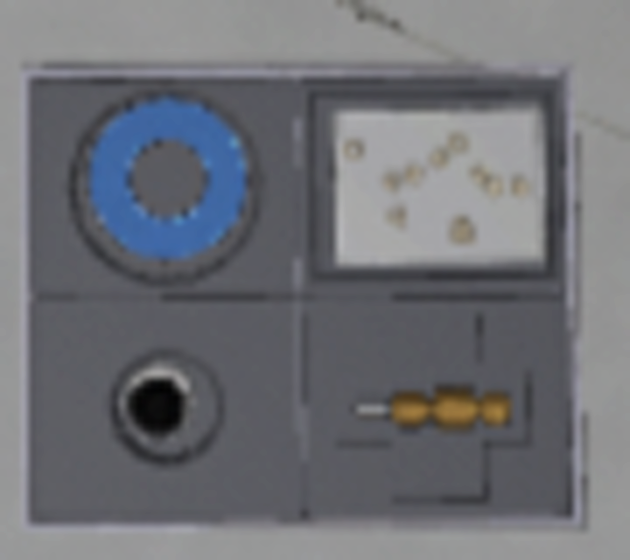

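View pics/ff_s.png

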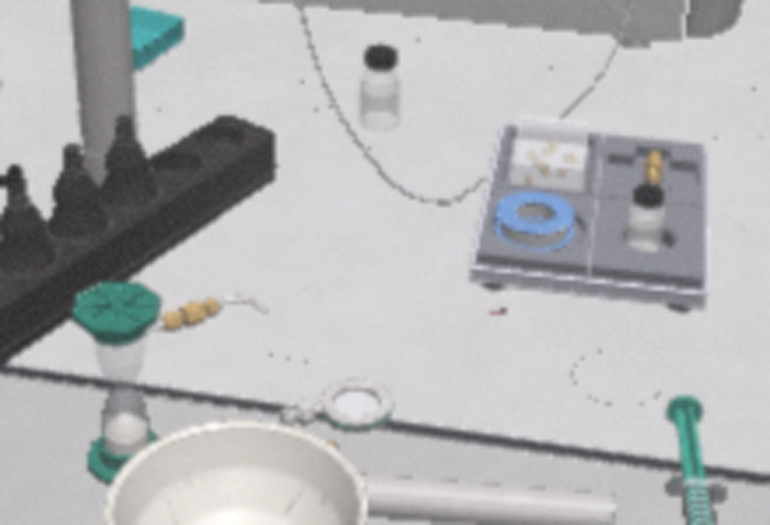

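```bash
python3 -c "
from station import ctrl
print(ctrl.finish_job())"
```

```text
the job is handed in; nothing more can be done
None
```

I placed the small black-capped vial, the seal tape, the clear ferrule box and the straight union in their nests, in that order. I handed the job in at about 28.5 s of the 104 s. The hand-in returned no verdict.

**Seating:** In the last top and side pictures all four lie inside their recesses, with the vial upright and the union along its slot. Each one met resistance (5 to 15 N) at the height its nest floor should be. In both views the tape sits about 3 mm off its recess centre, close to the wall. The side-view overlays put the vial and tape flat on their floors.

**Bystanders:** The trained network finds the elbow and clamp ring within about 4 mm of their first positions, which is its normal error. Neither was touched.

**Disagreement:** In the last check the top view gave the box's height as 29 mm and the side view gave 21 mm. I trusted the side view, because it agrees with where the box met resistance (20 mm) and with the picture.

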